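Clamp a compass capsule blank on the coil base and power the coil

TASK

Load the white capsule blank for magnetising: lay it flat in the coil base's nest, slide it gently home into the V stop, then push the hold-down clamp's handle down past its dead point until it locks on its stop with the rubber pad holding the blank, and after that switch the coil on at the rocker. Use a light hand, never more than 20 N on the clamp handle or against the V stop. Leave the compass, the leveling screw and the granite square where they are.

Things in the scene. Friction and masses are not known exactly. Their poses are not given: they have to be found in the camera images.
- coil_base: Grey steel housing 320 x 160 x 24 mm, fixed. Origin: centre of its underside; x along its length from the clamp handle's end to the nest end, z up. On top: copper coil under a black nest plate (top face at z = 58 mm, x = 40 to 158 mm, y = -45 to 45 mm, clear at the +x end), V stop, toggle clamp on the line y = 0, two brass posts at x = -100 and -125, y = -60, rocker switch.
- nest_seat (a point): Where the centre of the blank's underside lies when the blank is home in the V stop: on the nest plate at x = 80, y = 0, z = 58 mm of the coil base; axes as the coil base's.
- v_stop: Fixed aluminium V of two jaws, 10 mm high, on the nest plate on the -x (clamp) side of the seat. It opens towards +x of the coil base with 120 degrees between its faces: a blank pushed in -x is centred and stopped. It lies 15 to 40 mm behind the seat's centre and up to 29 mm to either side. Origin and axes as nest_seat.
- blank: White nylon capsule blank: a disc 50 mm across and 24 mm high lying flat on the table, about 70 g, loose. Origin: centre of its underside, z up.
- clamp_handle: Handle of the hold-down toggle clamp: steel plates and a black sleeve 95 mm long, 18 mm wide, 13 mm thick, over its free end. It swings in the coil base's xz plane at y = 0 about a fixed pivot at x = -26, z = 48 mm of the coil base; that is its origin. Axes as the coil base's when locked. Open it stands 65 degrees above level, rising to -x, its grip point 50 mm behind the upright bar; it stays where it is left.
- handle_grip (a point): On the sleeve's upper face, the face to push, 25 mm from its free end and 127 mm from the handle's pivot. Clamp open: x = -45, z = 174 mm of the coil base, the face looking to +x and up. It travels back (-x) and down on a circle about the pivot to the stop at x = -145, z = 93 mm, the sleeve then 4 degrees above level.
- clamp_bar (a joint): Swing of the steel bar about its pivot at x = 0, z = 104 mm of the coil base, rad: 0 open (bar up, leaning 10 degrees to +x, top 200 mm above the table; pad and spindle on its +x side reach to x = 44 mm at 168 to 188 mm above the table), about 1.34 closed on the blank (bar level towards +x, its spindle's top 117 mm above the table). The handle moves it through a link.
- handle_swing (a joint): Swing of the handle, rad: 0 open, pushed down it grows. Light at first; from about 0.9 the rubber is on the blank and it grows stiff, up to about 8 N at the grip; dead point at about 1.02 (4 to 5 mm of travel before the stop), past it the force drops and the handle snaps on by itself to a hard stop at 1.06, locked. Short of the dead point the clamp does not hold.
- clamp_pad: Round rubber pad, 18 mm across, under the bar 80 mm from the bar's pivot: over the middle of the seat when closed. Springy along its spindle; locked on a seated blank it holds with about 35 N. Origin: centre of its pressing face.
- rocker (a joint): Black rocker, 28 x 16.5 mm, in a bezel on the coil base's top at x = -115, y = 55 mm, tipping about the coil base's y axis. 0 is off (its -x half stands up), 0.34 rad is on (that half pressed level, against a hard stop). Takes about 3.5 N at its end and stays where it is left.
- rocker_on_end (a point): Middle of the top face of the rocker's raised -x half, 11 mm from its pivot: press here, straight down. Off it lies about 37 mm above the table, on about 33 mm.
- compass: Chrome prismatic compass, case 66 mm across and 18 mm high, prism box 26 mm high on one side, ring-shaped lid folded out flat on the other; loose bystander. Origin: under the middle of the case, x towards the lid.
- level_screw: Brass leveling screw standing on its knurled head (30 mm across, 9 mm high), shank 10 mm thick, 45 mm high in all; loose bystander. Origin: centre of its underside.
- granite_square: Polished dark granite square, a right triangle of bars lying flat, 160 x 110 x 25 mm; loose bystander. Origin: under its middle.
Things that resemble listed ones, but are neither listed nor needed, are in the scene too. There is more than one size of the blank; the one meant has the size given above.

How it is judged:
On the way, in this order (a step that is already met when the one before it is completed fails the run):
1. the blank lies flat on the nest plate, home in the V stop (its centre within 2 mm of the seat), while the clamp is still open (horizontal distance between blank and nest_seat below 0.002 m and z of blank in the frame of nest_seat below 0.0015 m and angle between blank's own z axis and vertical below 0.04 rad and value of joint clamp_bar below 0.9 rad), for 0.2 s.
2. the clamp is locked past its dead point and its pad holds the blank (value of joint handle_swing above 1.045 rad and contact force between clamp_pad and blank above 20 N), for 0.3 s.
3. the rocker is switched on (value of joint rocker above 0.28 rad), for 0.2 s.
At the end, for the whole second after the job is handed in: The blank lies still and flat on the nest plate, its centre within 2 mm of the seat in the V stop; the clamp is locked past its dead point (handle above 1.045 rad), its pad pressing the blank with over 20 N; the rocker is on (above 0.28 rad); the three bystanders moved no more than 10 mm (all of step 2 and horizontal distance between blank and nest_seat below 0.002 m and z of blank in the frame of nest_seat between -0.002 and 0.0015 m and angle between blank's own z axis and vertical below 0.04 rad and linear speed of blank below 0.01 m/s and value of joint rocker above 0.28 rad); the robot touches nothing.
It fails at once if the clamp handle is pushed with more than 20 N (contact force between anything else and clamp_handle above 20 N).
It fails at once if the blank is pressed against the V stop with more than 20 N (contact force between blank and v_stop above 20 N).
It fails at once if the compass is moved by more than 10 mm (distance of compass from where it was at the start of the episode above 0.01 m).
It fails at once if the leveling screw is moved by more than 10 mm (distance of level_screw from where it was at the start of the episode above 0.01 m).
It fails at once if the granite square is moved by more than 10 mm (distance of granite_square from where it was at the start of the episode above 0.01 m).
It also fails if it takes over 72 s, if anything falls off the work surface, if the arm or the gripper's body presses on something with over 40 N, if the wrist force passes 120 N, or if a joint passes its speed limit or range.

ROBOT

A 6-joint arm with a two-finger parallel gripper is mounted at the origin on the work surface. World frame = base frame: x ahead of the robot, y to its left, z up, the work surface at z = 0. Lengths are in m, angles in rad, forces in N, time in s.
With the tool pointing down it reaches from about 0.35 to 0.975 m from the base axis. Payload 4.9 kg.
Tool frame: the origin (TCP) lies at the very end of the fingers, on their centre line; the grasp point (between the pads) lies 19 mm behind it (ctrl.pinch_z is the distance from the TCP to the grasp point, in m); z points along the fingers, y is the direction in which the jaws open and shut (so a half turn about z gives the same grasp; the last joint's range is limited). The gripper opens to 85 mm and grips with 20 to 120 N. Pads are 22 mm wide; open, the fingers measure 114 mm over their backs; the gripper's body (76 mm by 85 mm) begins 54 mm behind the grasp point. The pads swing forward as they close: fully open they stand 13 mm farther back than shut.
Start: joints at [1.224, 0.053, 1.613, -0, 1.476, -0.119], TCP at [0.141, 0.609, 0.231] pointing down, gripper open.
Joint ranges: [-3.01, 3.01], [-1.01, 2.22], [0.06, 2.58], [-1.02, 4.17], [0.09, 2.62], [-3.14, 3.14]. Speed limits (rad/s): [2.57, 2.57, 3.14, 3.14, 3.14, 3.14].

INTERFACE

Orientations are given as a rotation vector (axis times angle).
In Python, from station import ctrl gives the robot as it stands.
- The arm moves only by the tool carry_out, never from a script. Its argument "series" is a list of rows, each a list of 7 numbers: the shift along the world's x, y, z each as a share of 0.025 m, from -1 to 1, then the turn, a rotation vector about the world's x, y, z each as a share of 0.1 rad, from -1 to 1, then the opening, from 0 (shut) to 1 (fully open). A call has 1 to 12 rows; each row shifts and turns the commanded pose from where the row before left it; what a row does not reach is not made up. A row lasts 1/10 s, in which the tool goes at most 50 mm and 8.59 degrees, less where a joint would pass 70% of its speed; a pose out of reach is approached as far as the arm can. A call with a number of a shift or a turn outside -1 to 1 is refused whole. A call with a gripper value outside its range is refused whole. The fingers move at their own pace and stop on an object; "grip_force" is the grip in N (left out, the last holds). Time passes only in rows, so rows that do not move let the fingers close. It gives the time, the measured TCP pose, the force and the opening at its end, in the units of the state.
- ctrl.get_obs(): the state, without advancing time (a new reading comes with each control period).
- ctrl.get_image(name): name is "side" or "top"; returns a dict with "frame" (400x640x3 uint8, blue, green, red), "fx", "fy", "cx", "cy" (pixels), "R" (3x3) and "t" (3): a world point X has camera coordinates R X + t. Camera axes: x right, y down, z forward; pixel columns grow to the right and rows downward; lengths in m; the calibration is good to about 2 mm. A picture is of the moment at which its call begins. There is no depth.
- ctrl.finish_job(): hands the job in, once; it reports no verdict.
Trained networks look in a picture, given as the dict that the camera call returned (one of the last four; its "shot" number tells which), for a name from the list of things; names that differ only in an ending like _2 or _b are one class to them, and where a whole thing is asked for, a point or a joint stands for the part that bears it (a point fixed in the world has none). Each returns a list of dicts, best first, with "p" (0 to 1); they miss things now and then, are a little off and sometimes report something else, mostly with a low value. They report only what shows in the picture. A call takes as long as a camera call. They do not tell look-alikes from the thing itself.
- ctrl.trace(picture, name): "mask" (400x640 bool, what is visible of it) and "rect" ([left, top, width, height] as shares, 0 to 1, of the picture: columns of its width, rows of its height, round what is visible of it).
- ctrl.mark_of(picture, name): "position" ([column, row] as shares, 0 to 1, of the picture: columns of its width, rows of its height: a listed point, or the origin of a listed thing).
The state is a dict: "t": time; "q": joint angles; "dq": joint speeds; "effort": joint torques, N m; "tool_pos": TCP position; "tool_rot": TCP orientation; "contact_force": force on the tool from outside, world axes, zero at the start; "wrist_torque": the same for the moment, N m; "opening": finger opening in m.
Only numpy, scipy, OpenCV 4.12 (cv2) and the standard library are available. Lean on these libraries where they do the work, as an engineer would, in place of code of your own. Each camera call takes 0.05 s, during which the arm holds its last target.

## Working session

There is one attempt and no reset: what is moved stays moved. The work goes in short steps, Python scripts to look and compute and a tool call to move; the robot and the scene stay as the last step left them, time stands still between calls to the robot, and variables do not carry over. Pictures are saved under pics/ and viewed, and the job is handed in when it is done.

Besides the shell and the picture viewer there is one more tool, called after "Call:" as name([rows], argument=value, ...), one row to a line, values as JSON. carry_out: Moves the arm, as the interface text tells. Shift numbers are shares of 0.025 m and turn numbers shares of 0.1 rad, none past 1 either way. Its arguments: {"type":"object","properties":{"series":{"type":"array"},"grip_force":{"type":"number"}},"required":["series"]}

```bash
ls; mkdir -p pics
cat > h.py <<'E'
import numpy as np, cv2, pickle
from station import ctrl
def shot(name,fn):
    p=ctrl.get_image(name); cv2.imwrite('pics/'+fn,p['frame']); return p
def ray(p,uv):
    d=np.array([(uv[0]-p['cx'])/p['fx'],(uv[1]-p['cy'])/p['fy'],1.]); R=np.array(p['R']);t=np.array(p['t'])
    return -R.T@t, R.T@d
def atz(p,uv,z):
    o,d=ray(p,uv); return o+d*(z-o[2])/d[2]
def proj(p,X):
    c=np.array(p['R'])@np.array(X)+np.array(p['t']); return np.array([p['fx']*c[0]/c[2]+p['cx'],p['fy']*c[1]/c[2]+p['cy']])
E
python3 - <<'E'
from h import *
np.set_printoptions(precision=3,suppress=True)
o=ctrl.get_obs(); print(o); 
for n in ['top','side']:
    p=shot(n,n+'0.png'); print(n,p['fx'],p['cx'],p['cy'],'cam',-np.array(p['R']).T@p['t'],np.array(p['R'])[2])
    for k in ['coil_base','nest_seat','v_stop','blank','clamp_handle','handle_grip','rocker_on_end','compass','level_screw','granite_square']:
        m=ctrl.mark_of(p,k)
        print(k,[(np.round(np.array(a['position'])*[640,400],1),round(a['p'],2)) for a in m[:4]])
E
```

```text
pics
{'t': 0.0, 'q': array([ 1.224,  0.053,  1.614,  0.   ,  1.476, -0.119]), 'dq': array([ 0.002,  0.001, -0.001,  0.001, -0.001, -0.001]), 'effort': array([ -0.001, -39.369, -37.017,  -0.   ,   0.007,  -0.   ]), 'tool_pos': array([0.141, 0.608, 0.23 ]), 'tool_rot': array([-0.357, -3.121,  0.003]), 'contact_force': array([-0.317, -0.143,  0.508]), 'wrist_torque': array([ 0.   , -0.004, -0.044]), 'opening': 0.08569015734399153}
top 457.81296632706653 337.70249036241177 195.80832152920794 cam [ 0.429 -0.009  1.316] [ 0.134  0.026 -0.991]
coil_base [(array([353. , 206.4]), 0.69), (array([337.5, 209. ]), 0.66)]
nest_seat [(array([305.1, 207.5]), 0.91)]
v_stop [(array([305.1, 204.6]), 0.46)]
blank [(array([238.3, 156.3]), 0.85), (array([201.7, 194.1]), 0.51), (array([238.2, 192.2]), 0.49)]
clamp_handle [(array([348.1, 208. ]), 0.63), (array([314.5, 204.5]), 0.19)]
handle_grip [(array([307.4, 204.5]), 0.19)]
rocker_on_end [(array([383.9, 229.7]), 0.4)]
compass [(array([463.8, 237. ]), 0.7)]
level_screw [(array([241. , 240.5]), 0.62)]
granite_square [(array([479.4, 169.9]), 0.81)]
side 416.40652970196834 323.0123510750272 201.61538968518735 cam [0.538 0.676 0.863] [ 0.065 -0.666 -0.743]
coil_base [(array([339.7, 237.5]), 0.64)]
nest_seat [(array([336.7, 252.8]), 0.74)]
v_stop [(array([335.7, 250.3]), 0.63), (array([307.1, 351.5]), 0.34)]
blank [(array([313.2, 395.9]), 0.88), (array([309.6, 347.5]), 0.79), (array([254. , 341.8]), 0.63), (array([305.2, 139.9]), 0.35)]
clamp_handle [(array([342.7, 217.6]), 0.67), (array([340.9, 235.7]), 0.67), (array([338.4, 250.2]), 0.22)]
handle_grip [(array([339.5, 178.8]), 0.48), (array([336.1, 250.6]), 0.34)]
rocker_on_end [(array([361.7, 191.5]), 0.63)]
compass [(array([364.6, 149.8]), 0.92)]
level_screw [(array([374. , 343.8]), 0.75)]
granite_square [(array([305.4, 137.7]), 0.69)]
```

View pics/top0.png

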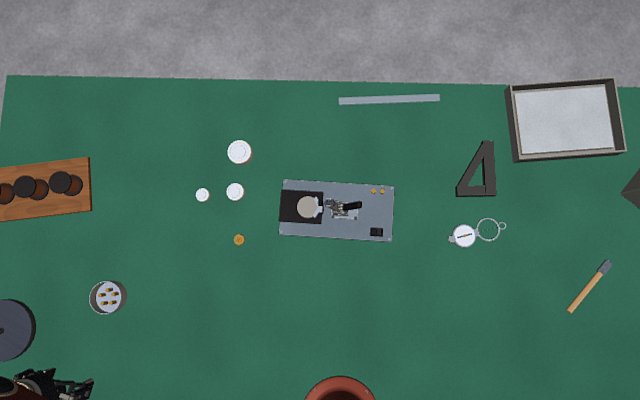

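View pics/side0.png

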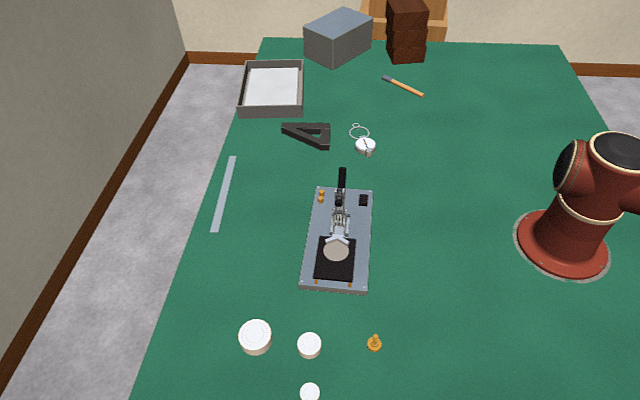

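The top view shows the coil base at (337,210), its nest at left (305,207). There are three white discs at (239,152), (235,192) and (202,195), with the brass screw at (239,240). Next I'll measure the disc sizes and fit the base pose.

Run:
```python
from h import *
np.set_printoptions(precision=4,suppress=True)
P={}
for n in ['top','side']:
    p=shot(n,n+'1.png'); P[n]=p
    for k in ['blank','coil_base']:
        for a in ctrl.trace(p,k):
            m=a['mask'].astype(np.uint8); 
            c,_=cv2.findContours(m,0,2); c=max(c,key=cv2.contourArea)
            if len(c)<5: continue
            e=cv2.fitEllipse(c); print(n,k,round(a['p'],2),m.sum(),'ell',np.round(e[0],1),np.round(e[1],1),'z24',atz(p,e[0],.024)[:2],'rect',cv2.minAreaRect(c) if k=='coil_base' else '')
pickle.dump(P,open('p.pkl','wb'))
f=P['side']['frame'][150:300,270:400]; cv2.imwrite('pics/s_z.png',cv2.resize(f,None,fx=4,fy=4,interpolation=cv2.INTER_CUBIC)[:600])
f=P['top']['frame'][165:255,265:405]; cv2.imwrite('pics/t_z.png',cv2.resize(f,None,fx=5,fy=5,interpolation=cv2.INTER_CUBIC))
```

```text
top blank 0.84 514 ell [239.7 152.4] [24.  25.7] z24 [0.7233 0.3131] rect 
top blank 0.74 173 ell [202.7 194.4] [13.4 15.1] z24 [0.5976 0.4125] rect 
top blank 0.66 277 ell [235.6 191.3] [16.9 19. ] z24 [0.6092 0.3182] rect 
top coil_base 0.75 6506 ell [340.1 209. ] [ 65.4 147.3] z24 [0.5663 0.0174] rect ((335.99249267578125, 209.48193359375), (115.06787872314453, 58.6102409362793), 4.0141754150390625)
side blank 0.94 988 ell [255.7 336.9] [33.3 35.8] z24 [0.7205 0.3153] rect 
side blank 0.75 312 ell [309.8 393.5] [20.3 23.1] z24 [0.5956 0.4192] rect 
side blank 0.67 499 ell [309.5 345. ] [22.9 26.2] z24 [0.6059 0.3242] rect
```

View pics/s_z.png

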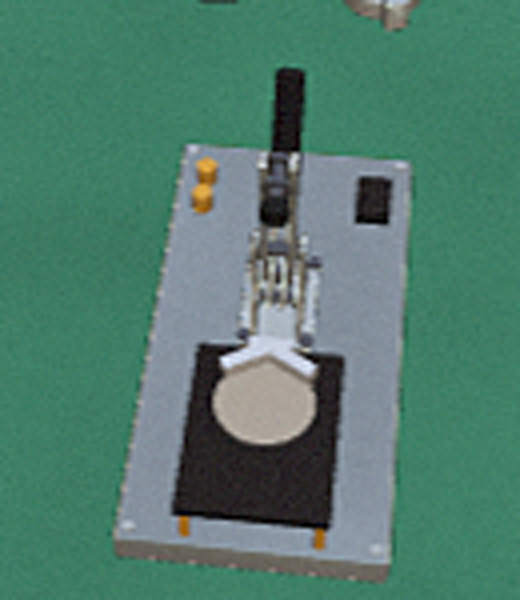

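View pics/t_z.png

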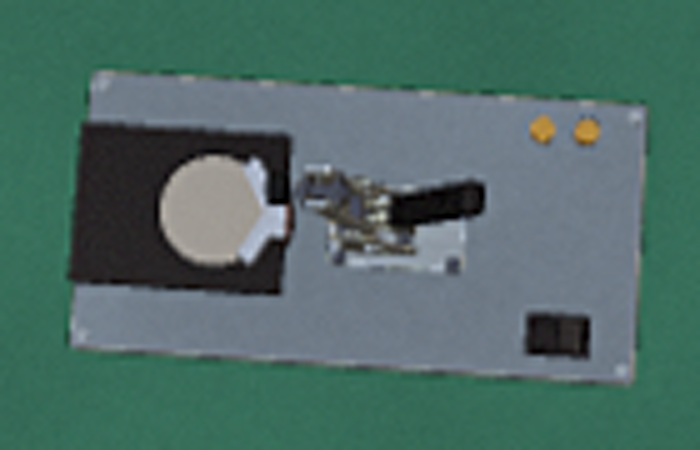

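The tan disc is a flat marking on the nest plate, since the V jaws overlap it. The disc sizes come out at about 70, 50 and 40 mm, so the middle one, at about (0.607, 0.32), is the blank. Now I'll fit the base pose and the blank's centre.

```bash
cat > fit.py <<'E'
from h import *
from scipy.optimize import least_squares
np.set_printoptions(precision=4,suppress=True)
P=pickle.load(open('p.pkl','rb'))
def b2w(q,X):
    c,s=np.cos(q[2]),np.sin(q[2]); X=np.atleast_2d(X); return np.c_[q[0]+c*X[:,0]-s*X[:,1],q[1]+s*X[:,0]+c*X[:,1],X[:,2]]
E
python3 - <<'E'
from fit import *
t=P['top']; s=P['side']
# corners top zoom (x/5+265, y/5+165): left-top, right-top, right-bot, left-bot ; base x to image left, 
tz=lambda a:(np.array(a)/5.+[265,165]-0.4)
sz=lambda a:(np.array(a)/4.+[270,150]-0.4)
top={(.16,-.08,.024):tz((92,70)),(-.16,-.08,.024):tz((645,103)),(-.16,.08,.024):tz((633,383)),(.16,.08,.024):tz((70,349)),
 (.158,-.045,.058):tz((83,123)),(.04,-.045,.058):tz((290,134)),(.04,.045,.058):tz((280,294)),(.158,.045,.058):tz((69,282))}
side={(.16,-.08,.024):sz((115,541)),(-.16,-.08,.024):sz((187,146)),(-.16,.08,.024):sz((411,164)),(.16,.08,.024):sz((390,565)),
 (.158,-.045,.058):sz((174,512)),(.04,-.045,.058):sz((199,344)),(.04,.045,.058):sz((344,356)),(.158,.045,.058):sz((329,528))}
def res(q,sets):
    return np.concatenate([proj(p,b2w(q,k)[0])-v for p,d in sets for k,v in d.items()])
for sets in ([(t,top)],[(s,side)],[(t,top),(s,side)]):
    r=least_squares(res,[.566,.02,1.5],args=(sets,)); print(r.x, 'rms px',np.sqrt((r.fun**2).mean())); 
    print(r.fun.reshape(-1,2).round(1).tolist())
q=r.x; np.save('base.npy',q)
for n,X in dict(seat=(.08,0,.058),grip=(-.045,0,.174),lock=(-.145,0,.093),rock=(-.126,.055,.037)).items():
    w=b2w(q,X)[0]; print(n,w,proj(t,w),proj(s,w))
# blank top face
for n,p in P.items():
    g=p['frame'].astype(int); 
    c=(235,191) if n=='top' else (309,345)
    m=np.zeros((400,640),np.uint8); sub=slice(c[1]-20,c[1]+20),slice(c[0]-20,c[0]+20)
    m[sub]=(g.min(2)[sub]>120); cs,_=cv2.findContours(m,0,2); k=max(cs,key=cv2.contourArea)
    f=p['frame'][c[1]-25:c[1]+25,c[0]-25:c[0]+25]; cv2.imwrite(f'pics/b_{n}.png',cv2.resize(f,None,fx=10,fy=10,interpolation=cv2.INTER_CUBIC))
    # fit silhouette hull of cylinder
    def sil(x,y,r=.025):
        a=np.linspace(0,2*np.pi,60); pts=[proj(p,(x+r*np.cos(A),y+r*np.sin(A),z)) for z in (0,.024) for A in a]
        return cv2.convexHull(np.array(pts,np.float32))
    pts=k.reshape(-1,2)
    def ff(v): h=sil(*v); return [cv2.pointPolygonTest(h,(float(a),float(b)),True)-.5 for a,b in pts]
    r=least_squares(ff,[.607,.321,.025],diff_step=1e-3); print(n,'blank',r.x,np.sqrt((r.fun**2).mean()))
E
```

```text
[0.5642 0.0273 1.538 ] rms px 0.31412196038364665
[[-0.3, 0.0], [0.7, -0.2], [0.5, 0.1], [-0.4, -0.0], [-0.5, -0.3], [0.3, -0.0], [0.1, 0.3], [-0.3, 0.1]]
[0.562  0.0278 1.5346] rms px 0.5267993579898921
[[-0.6, -0.1], [-0.6, -0.6], [0.5, -0.8], [0.4, 0.7], [-0.7, -0.0], [-0.4, 0.1], [0.5, 0.3], [0.8, -0.2]]
[0.563  0.0275 1.5367] rms px 0.5187337227512445
[[-0.4, 0.4], [0.6, 0.3], [0.4, 0.6], [-0.5, 0.3], [-0.6, 0.1], [0.2, 0.4], [-0.0, 0.7], [-0.4, 0.5], [-0.9, -0.1], [-1.1, -0.7], [0.1, -0.9], [0.1, 0.5], [-1.0, -0.1], [-0.7, 0.0], [0.2, 0.2], [0.5, -0.3]]
seat [0.5657 0.1075 0.058 ] [307.3077 206.9865] [335.531 250.728]
grip [ 0.5615 -0.0174  0.174 ] [352.8426 204.8803] [341.0747 178.2869]
lock [ 0.5581 -0.1174  0.093 ] [389.8103 210.6155] [343.7961 173.5058]
rock [ 0.5037 -0.0965  0.037 ] [380.2068 231.8889] [363.0246 194.7282]
top blank [0.6106 0.3237 0.0237] 0.5515786440904448
side blank [0.6085 0.3185 0.0244] 0.6423315401291375
```

Call:
carry_out([
  [0.937, -0.574, -0.2, 0, 0, -0.69, 1],
  [0.937, -0.574, -0.2, 0, 0, -0.69, 1],
  [0.937, -0.574, -0.2, 0, 0, -0.69, 1],
  [0.937, -0.574, -0.2, 0, 0, -0.69, 1],
  [0.937, -0.574, -0.2, 0, 0, -0.69, 1],
  [0.937, -0.574, -0.2, 0, 0, -0.69, 1],
  [0.937, -0.574, -0.2, 0, 0, -0.69, 1],
  [0.937, -0.574, -0.2, 0, 0, -0.69, 1],
  [0.937, -0.574, -0.2, 0, 0, -0.69, 1],
  [0.937, -0.574, -0.2, 0, 0, -0.69, 1],
], grip_force=30)

```text
t: 2.4
tool_pos: [0.3763, 0.4647, 0.1812]
tool_rot: [1.396, 2.815, 0.0]
contact_force: [1.0, -0.0, 0.3]
opening: 0.0854
```

Call:
carry_out([
  [0.937, -0.574, -0.2, 0, 0, -0.69, 1],
  [0.937, -0.574, -0.2, 0, 0, -0.69, 1],
  [0.937, -0.574, -0.2, 0, 0, -0.69, 1],
  [0.937, -0.574, -0.2, 0, 0, -0.69, 1],
  [0.937, -0.574, -0.2, 0, 0, -0.69, 1],
  [0.937, -0.574, -0.2, 0, 0, -0.69, 1],
  [0.937, -0.574, -0.2, 0, 0, -0.69, 1],
  [0.937, -0.574, -0.2, 0, 0, -0.69, 1],
  [0.937, -0.574, -0.2, 0, 0, -0.69, 1],
  [0.937, -0.574, -0.2, 0, 0, -0.69, 1],
  [0, 0, 0, 0, 0, 0, 1],
  [0, 0, 0, 0, 0, 0, 1],
])

```text
t: 3.6
tool_pos: [0.6096, 0.3216, 0.131]
tool_rot: [-2.262, -2.179, 0.001]
contact_force: [-0.5, 0.1, 0.7]
opening: 0.0852
```

```bash
cat >> fit.py <<'E'
from scipy.spatial.transform import Rotation as Ro
def st():
    o=ctrl.get_obs(); R=Ro.from_rotvec(o['tool_rot']).as_matrix(); q=np.load('base.npy'); 
    d=o['tool_pos']-[q[0],q[1],0]; c,s=np.cos(q[2]),np.sin(q[2])
    print('t',round(o['t'],2),'pos',o['tool_pos'],'base',np.array([c*d[0]+s*d[1],-s*d[0]+c*d[1],d[2]])*1e3,'ty',R[:,1],'tz',R[:,2],'F',o['contact_force'],'op',o['opening'],'q',o['q'])
    return o
E
python3 - <<'E'
from fit import *
st(); print(ctrl.pinch_z)
p=shot('top','top2.png'); p=shot('side','side2.png'); f=p['frame'][220:400,200:420]; cv2.imwrite('pics/s2.png',cv2.resize(f,None,fx=3,fy=3))
E
```

```text
t 3.6 pos [0.6096 0.3216 0.131 ] base [295.4819 -36.5711 130.9853] ty [ 0.9993 -0.0372 -0.0009] tz [-0.0009  0.0001 -1.    ] F [-0.4626  0.0813  0.7475] op 0.0851868209517647 q [0.3774 0.275  1.5358 0.0005 1.3317 0.4145]
0.0187
```

View pics/s2.png

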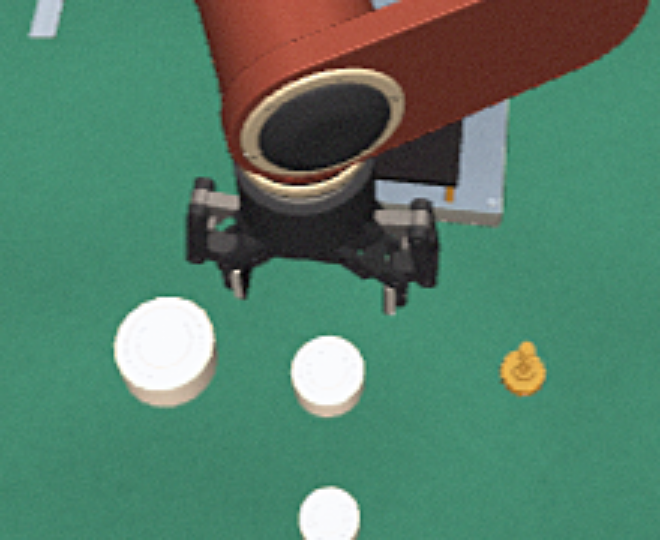

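The gripper's jaws lie along world x above the middle disc. Next I'll descend and grip.

Call:
carry_out([
  [0, 0, -0.6, 0, 0, 0, 1],
  [0, 0, -0.6, 0, 0, 0, 1],
  [0, 0, -0.6, 0, 0, 0, 1],
  [0, 0, -0.6, 0, 0, 0, 1],
  [0, 0, -0.6, 0, 0, 0, 1],
  [0, 0, -0.6, 0, 0, 0, 1],
  [0, 0, -0.6, 0, 0, 0, 1],
  [0, 0, -0.4, 0, 0, 0, 1],
  [0, 0, -0.4, 0, 0, 0, 1],
  [0, 0, 0, 0, 0, 0, 1],
])

```text
t: 4.7
tool_pos: [0.6086, 0.3214, 0.0043]
tool_rot: [-2.261, -2.179, 0.004]
contact_force: [-0.8, -0.9, -0.1]
opening: 0.0855
```

Call:
carry_out([
  [0, 0, 0, 0, 0, 0, 0.2],
  [0, 0, 0, 0, 0, 0, 0.2],
  [0, 0, 0, 0, 0, 0, 0.2],
  [0, 0, 0, 0, 0, 0, 0.2],
  [0, 0, 0, 0, 0, 0, 0.2],
  [0, 0, 0, 0, 0, 0, 0.2],
  [0, 0, 0, 0, 0, 0, 0.2],
  [0, 0, 0, 0, 0, 0, 0.2],
])

```text
t: 5.5
tool_pos: [0.6105, 0.3222, 0.0076]
tool_rot: [2.262, 2.179, 0.003]
contact_force: [-0.4, 0.3, 5.4]
opening: 0.0483
```

Call:
carry_out([
  [0, 0, 0.2, 0, 0, 0, 0.2],
  [0, 0, 0.4, 0, 0, 0, 0.2],
  [0, 0, 0.8, 0, 0, 0, 0.2],
  [0, 0, 0.8, 0, 0, 0, 0.2],
  [0, 0, 0.8, 0, 0, 0, 0.2],
  [0, 0, 0.8, 0, 0, 0, 0.2],
  [0, 0, 0.8, 0, 0, 0, 0.2],
  [0, 0, 0, 0, 0, 0, 0.2],
])

```text
t: 6.3
tool_pos: [0.6115, 0.3226, 0.1254]
tool_rot: [2.26, 2.178, 0.009]
contact_force: [0.9, -0.2, 0.9]
opening: 0.0486
```

Run:
```python
from fit import *
st()
p=shot('side','side3.png'); f=p['frame'][220:400,200:420]; cv2.imwrite('pics/s3.png',cv2.resize(f,None,fx=3,fy=3))
```

```text
t 6.3 pos [0.6115 0.3226 0.1254] base [296.561  -38.3919 125.4207] ty [ 0.9993 -0.0369  0.0058] tz [ 0.0059  0.0023 -1.    ] F [ 0.9179 -0.2131  0.8848] op 0.04860696176247781 q [0.3779 0.2804 1.539  0.     1.3159 0.4149]
```

View pics/s3.png

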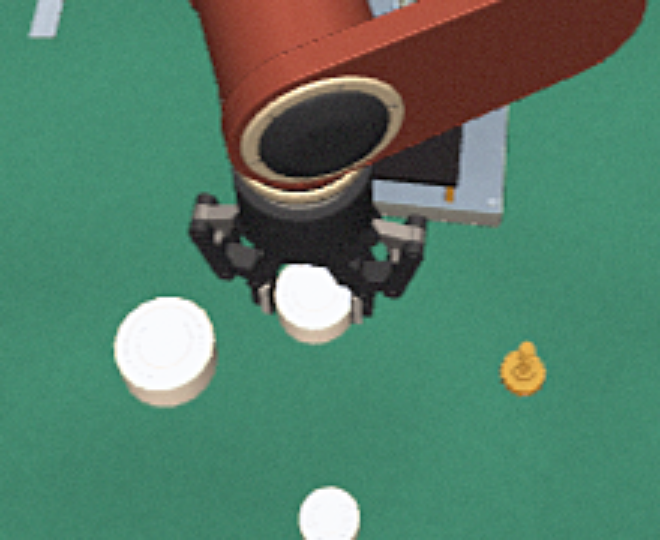

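The blank is held, clear of the table. Now I'll carry it over the nest at about base x = 108, which is clear of the clamp bar.

Call:
carry_out([
  [-0.149, -0.624, 0, 0, 0, 0, 0.2],
  [-0.149, -0.624, 0, 0, 0, 0, 0.2],
  [-0.149, -0.624, 0, 0, 0, 0, 0.2],
  [-0.149, -0.624, 0, 0, 0, 0, 0.2],
  [-0.149, -0.624, 0, 0, 0, 0, 0.2],
  [-0.149, -0.624, 0, 0, 0, 0, 0.2],
  [-0.149, -0.624, 0, 0, 0, 0, 0.2],
  [-0.149, -0.624, 0, 0, 0, 0, 0.2],
  [-0.149, -0.624, 0, 0, 0, 0, 0.2],
  [-0.149, -0.624, 0, 0, 0, 0, 0.2],
  [-0.149, -0.624, 0, 0, 0, 0, 0.2],
  [-0.149, -0.624, 0, 0, 0, 0, 0.2],
])

```text
t: 7.55
tool_pos: [0.5646, 0.1334, 0.1213]
tool_rot: [2.262, 2.18, 0.0]
contact_force: [0.1, -0.2, -1.1]
opening: 0.0489
```

Call:
carry_out([
  [0, 0, 0, 0, 0, 0, 0.2],
  [0, 0, -0.4, 0, 0, 0, 0.2],
  [0, 0, -0.4, 0, 0, 0, 0.2],
  [0, 0, -0.4, 0, 0, 0, 0.2],
  [0, 0, -0.4, 0, 0, 0, 0.2],
  [0, 0, -0.3, 0, 0, 0, 0.2],
  [0, 0, 0, 0, 0, 0, 0.2],
])

```text
t: 8.25
tool_pos: [0.5637, 0.1347, 0.0717]
tool_rot: [-2.26, -2.179, 0.004]
contact_force: [0.4, 1.0, -1.0]
opening: 0.0488
```

Run:
```python
from fit import *
st()
p=shot('side','side4.png'); f=p['frame'][150:330,250:470]; cv2.imwrite('pics/s4.png',cv2.resize(f,None,fx=3,fy=3))
```

```text
t 8.25 pos [0.5637 0.1347 0.0717] base [107.1537   2.9937  71.6854] ty [ 0.9993 -0.0366 -0.0034] tz [-0.0035 -0.0003 -1.    ] F [ 0.3589  1.0098 -0.9798] op 0.04881520436495977 q [0.1062 0.0998 1.8435 0.     1.2018 0.1428]
```

View pics/s4.png

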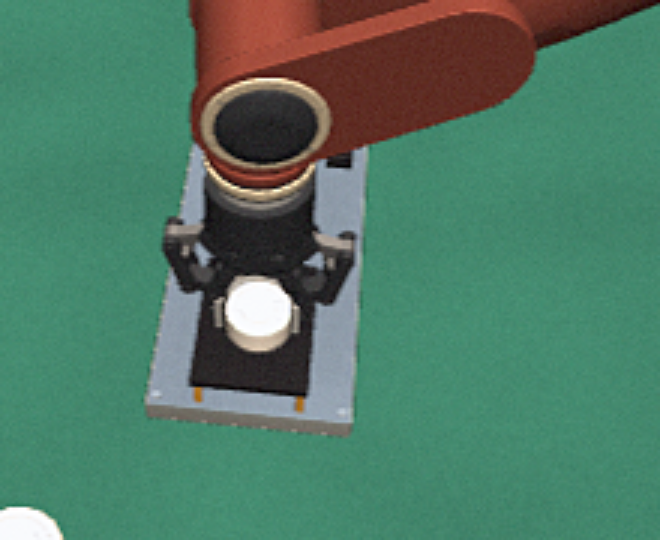

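The blank is held over the plate, about 3 mm to the +y side of the base. I'll correct that while lowering slowly.

Call:
carry_out([
  [0.12, 0, -0.08, 0, 0, 0, 0.2],
  [0, 0, -0.08, 0, 0, 0, 0.2],
  [0, 0, -0.06, 0, 0, 0, 0.2],
  [0, 0, 0, 0, 0, 0, 0.2],
])

```text
t: 8.7
tool_pos: [0.5679, 0.1346, 0.0683]
tool_rot: [-2.262, -2.18, 0.0]
contact_force: [-0.3, -0.2, -1.0]
opening: 0.0486
```

Call:
carry_out([
  [0, 0, -0.04, 0, 0, 0, 0.2],
  [0, 0, 0, 0, 0, 0, 0.2],
])

```text
t: 8.9
tool_pos: [0.5679, 0.1346, 0.0673]
tool_rot: [-2.262, -2.18, 0.0]
contact_force: [-0.4, -0.7, -1.0]
opening: 0.0489
```

Call:
carry_out([
  [0, 0, -0.04, 0, 0, 0, 0.2],
  [0, 0, 0, 0, 0, 0, 0.2],
])

```text
t: 9.1
tool_pos: [0.5679, 0.1346, 0.0662]
tool_rot: [-2.262, -2.18, 0.0]
contact_force: [0.4, 0.6, -0.7]
opening: 0.0489
```

Call:
carry_out([
  [0, 0, -0.04, 0, 0, 0, 0.2],
  [0, 0, 0, 0, 0, 0, 0.2],
])

```text
t: 9.3
tool_pos: [0.5681, 0.1346, 0.0655]
tool_rot: [2.262, 2.18, 0.0]
contact_force: [-0.1, 0.7, 0.6]
opening: 0.0487
```

Call:
carry_out([
  [0, 0, -0.02, 0, 0, 0, 0.2],
  [0, 0, 0, 0, 0, 0, 0.2],
  [0, 0, 0, 0, 0, 0, 0.65],
  [0, 0, 0, 0, 0, 0, 0.8],
  [0, 0, 0, 0, 0, 0, 0.9],
  [0, 0, 0, 0, 0, 0, 0.9],
  [0, 0, 0, 0, 0, 0, 0.9],
])

```text
t: 10.0
tool_pos: [0.5678, 0.1346, 0.0646]
tool_rot: [-2.262, -2.18, 0.0]
contact_force: [0.7, 0.2, -0.8]
opening: 0.077
```

Call:
carry_out([
  [0, 0, 0.3, 0, 0, 0, 0.9],
  [0, 0, 0.6, 0, 0, 0, 0.9],
  [0, 0, 0.8, 0, 0, 0, 0.9],
  [0, 0, 0.6, 0, 0, 0, 0.6],
  [0, 0.5, 0, 0, 0, 0, 0.3],
  [0, 0.7, 0, 0, 0, 0, 0],
  [0, 0.7, 0, 0, 0, 0, 0],
  [0, 0.4, 0, 0, 0, 0, 0],
  [0, 0, 0, 0, 0, 0, 0],
])

```text
t: 10.9
tool_pos: [0.5671, 0.194, 0.1212]
tool_rot: [-2.258, -2.182, 0.002]
contact_force: [-0.1, -0.4, 0.3]
opening: 0.0
```

Run:
```python
from fit import *
st()
p=shot('side','side5.png'); f=p['frame'][150:330,250:470]; cv2.imwrite('pics/s5.png',cv2.resize(f,None,fx=3,fy=3))
```

```text
t 10.9 pos [0.5671 0.194  0.1212] base [166.5054   1.5745 121.2008] ty [ 0.9994 -0.0342 -0.0018] tz [-0.0018 -0.0002 -1.    ] F [-0.131  -0.3615  0.3311] op 2.9187717634960863e-05 q [0.2054 0.0853 1.7684 0.0001 1.2897 0.2396]
```

View pics/s5.png

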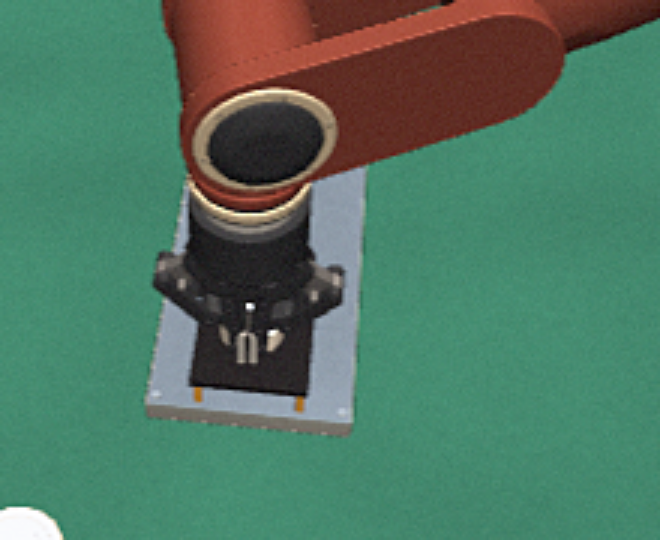

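The fingers are shut, standing behind (+x of) the blank. Next I'll lower them and push gently.

Call:
carry_out([
  [0.03, 0, -0.5, 0, 0, 0, 0],
  [0.03, 0, -0.5, 0, 0, 0, 0],
  [0, 0, -0.5, 0, 0, 0, 0],
  [0, 0, -0.4, 0, 0, 0, 0],
  [0, 0, -0.2, 0, 0, 0, 0],
  [0, 0, 0, 0, 0, 0, 0],
])

```text
t: 11.55
tool_pos: [0.5686, 0.1918, 0.0683]
tool_rot: [-2.262, -2.179, 0.003]
contact_force: [0.2, -0.2, 0.8]
opening: -0.0004
```

Call:
carry_out([
  [0, -0.16, 0, 0, 0, 0, 0],
  [-0.01, -0.16, 0, 0, 0, 0, 0],
  [-0.01, -0.16, 0, 0, 0, 0, 0],
  [0, -0.16, 0, 0, 0, 0, 0],
  [-0.01, -0.16, 0, 0, 0, 0, 0],
  [0, 0, 0, 0, 0, 0, 0],
])

```text
t: 12.15
tool_pos: [0.5688, 0.1716, 0.07]
tool_rot: [2.263, 2.179, 0.0]
contact_force: [-0.1, 0.0, -0.4]
opening: 0.0001
```

Run:
```python
from fit import *
st()
p=shot('side','side6.png'); f=p['frame'][150:330,250:470]; cv2.imwrite('pics/s6.png',cv2.resize(f,None,fx=3,fy=3))
```

```text
t 12.15 pos [0.5688 0.1716 0.07  ] base [144.1661  -0.8359  69.9577] ty [ 0.9993 -0.0376  0.0002] tz [ 0.0002 -0.     -1.    ] F [-0.0899  0.0198 -0.3735] op 8.223472900135914e-05 q [ 0.1678  0.1322  1.8114 -0.0001  1.1979  0.2055]
```

View pics/s6.png

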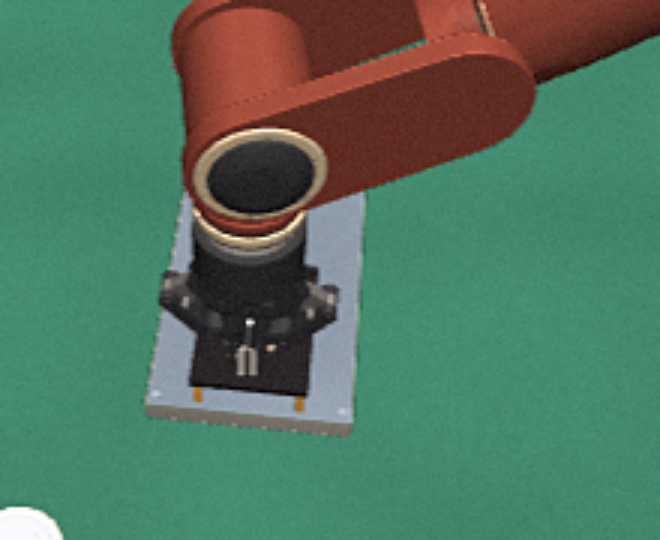

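Call:
carry_out([
  [0, -0.1, 0, 0, 0, 0, 0],
  [-0.01, -0.1, 0, 0, 0, 0, 0],
  [0, -0.1, 0, 0, 0, 0, 0],
  [0, -0.1, 0, 0, 0, 0, 0],
  [-0.01, -0.1, 0, 0, 0, 0, 0],
  [0, -0.1, 0, 0, 0, 0, 0],
  [-0.01, -0.1, 0, 0, 0, 0, 0],
  [0, -0.1, 0, 0, 0, 0, 0],
  [0, 0, 0, 0, 0, 0, 0],
])

```text
t: 13.1
tool_pos: [0.5679, 0.1518, 0.0698]
tool_rot: [2.263, 2.179, -0.0]
contact_force: [0.6, 0.4, -0.1]
opening: 0.0003
```

Call:
carry_out([
  [0, -0.06, 0, 0, 0, 0, 0],
  [-0.01, -0.06, 0, 0, 0, 0, 0],
  [0, -0.06, 0, 0, 0, 0, 0],
  [0, 0, 0, 0, 0, 0, 0],
])

```text
t: 13.5
tool_pos: [0.5677, 0.1474, 0.0698]
tool_rot: [2.262, 2.18, -0.0]
contact_force: [-0.1, 0.7, 0.2]
opening: 0.0001
```

Run:
```python
from fit import *
st(); st()
```

```text
t 13.5 pos [0.5677 0.1474 0.0698] base [119.9842  -0.5944  69.8102] ty [ 0.9993 -0.0371  0.    ] tz [ 0.     -0.0001 -1.    ] F [-0.1063  0.6575  0.2097] op 0.00011587717499329559 q [ 0.1273  0.1157  1.8297 -0.0001  1.1962  0.1645]
t 13.5 pos [0.5677 0.1474 0.0698] base [119.9842  -0.5944  69.8102] ty [ 0.9993 -0.0371  0.    ] tz [ 0.     -0.0001 -1.    ] F [-0.1063  0.6575  0.2097] op 0.00011587717499329559 q [ 0.1273  0.1157  1.8297 -0.0001  1.1962  0.1645]
```

Call:
carry_out([
  [0, -0.04, 0, 0, 0, 0, 0],
  [0, -0.04, 0, 0, 0, 0, 0],
  [0, 0, 0, 0, 0, 0, 0],
])

```text
t: 13.8
tool_pos: [0.5677, 0.1455, 0.0698]
tool_rot: [2.262, 2.18, -0.0]
contact_force: [0.2, 0.7, 1.3]
opening: 0.0005
```

Call:
carry_out([
  [0, -0.03, 0, 0, 0, 0, 0],
  [0, 0, 0, 0, 0, 0, 0],
])

```text
t: 14.0
tool_pos: [0.5677, 0.1448, 0.0698]
tool_rot: [2.262, 2.18, 0.0]
contact_force: [-0.4, -0.2, 0.7]
opening: -0.0001
```

Call:
carry_out([
  [0, -0.03, 0, 0, 0, 0, 0],
  [0, 0, 0, 0, 0, 0, 0],
])

```text
t: 14.2
tool_pos: [0.5677, 0.1441, 0.0698]
tool_rot: [2.262, 2.18, -0.0]
contact_force: [-1.1, -0.4, 0.7]
opening: -0.0002
```

Call:
carry_out([
  [0, -0.03, 0, 0, 0, 0, 0],
  [0, 0, 0, 0, 0, 0, 0],
])

```text
t: 14.4
tool_pos: [0.5677, 0.1433, 0.0698]
tool_rot: [2.262, 2.18, -0.0]
contact_force: [-0.1, -0.1, -0.9]
opening: 0.0003
```

Call:
carry_out([
  [0, -0.03, 0, 0, 0, 0, 0],
  [0, 0, 0, 0, 0, 0, 0],
])

```text
t: 14.6
tool_pos: [0.5677, 0.1426, 0.0698]
tool_rot: [2.262, 2.18, -0.0]
contact_force: [0.2, 0.4, 0.2]
opening: -0.0002
```

Call:
carry_out([
  [0, -0.03, 0, 0, 0, 0, 0],
  [0, 0, 0, 0, 0, 0, 0],
])

```text
t: 14.8
tool_pos: [0.5677, 0.1419, 0.0698]
tool_rot: [-2.262, -2.18, -0.0]
contact_force: [0.3, 0.5, 0.2]
opening: -0.0002
```

Run:
```python
from fit import *
p=shot('side','side7.png'); f=p['frame'][200:300,280:400]; a=cv2.resize(f,None,fx=5,fy=5,interpolation=cv2.INTER_CUBIC)
cv2.imwrite('pics/s7.png',a)
p=shot('top','top7.png'); f=p['frame'][165:255,265:405]; cv2.imwrite('pics/t7.png',cv2.resize(f,None,fx=5,fy=5,interpolation=cv2.INTER_CUBIC))
```

```text
(no output)
```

View pics/s7.png

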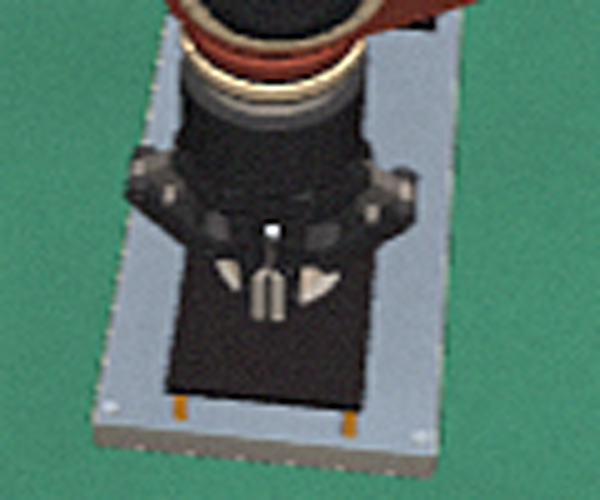

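View pics/t7.png

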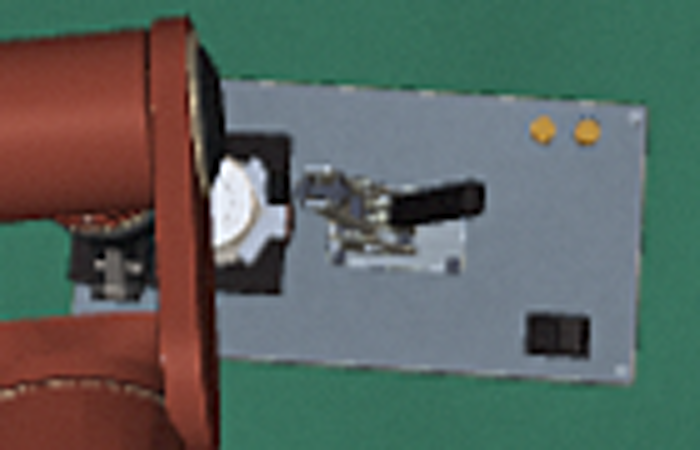

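The top view shows the blank's edge nearly in the V, at zoomed (258,210). I'll check how much travel is left.

Run:
```python
from fit import *
t=P['top']; q=[0.5642,0.0273,1.538]
for bx in (.055,.057,.059,.061):
    w=b2w(q,(bx,0,.082))[0]; print(bx,(proj(t,w)-[265,165]+.4)*5)
f=cv2.imread('pics/top7.png')[190:225,300:330]; cv2.imwrite('pics/t7z.png',cv2.resize(f,None,fx=18,fy=16,interpolation=cv2.INTER_CUBIC))
```

```text
0.055 [255.9963 207.7758]
0.057 [252.3274 207.5584]
0.059 [248.6589 207.3411]
0.061 [244.9908 207.1238]
```

View pics/t7z.png

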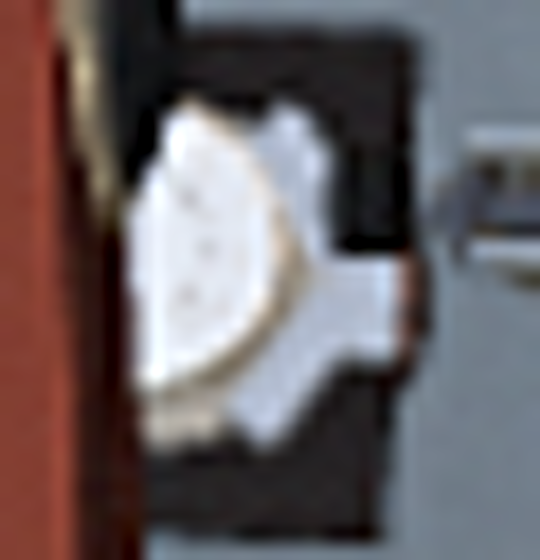

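Call:
carry_out([
  [0, -0.03, 0, 0, 0, 0, 0],
  [0, 0, 0, 0, 0, 0, 0],
])

```text
t: 15.1
tool_pos: [0.5676, 0.1417, 0.0699]
tool_rot: [-2.261, -2.179, -0.001]
contact_force: [-0.1, 3.9, 1.1]
opening: -0.0001
```

Call:
carry_out([
  [0, -0.03, 0, 0, 0, 0, 0],
  [0, 0, 0, 0, 0, 0, 0],
])

```text
t: 15.3
tool_pos: [0.5675, 0.1415, 0.07]
tool_rot: [-2.261, -2.178, -0.002]
contact_force: [-2.1, 5.8, 1.3]
opening: 0.0005
```

Call:
carry_out([
  [0, -0.02, 0, 0, 0, 0, 0],
  [0, 0, 0, 0, 0, 0, 0],
])

```text
t: 15.5
tool_pos: [0.5675, 0.1415, 0.0701]
tool_rot: [-2.26, -2.178, -0.003]
contact_force: [-1.7, 6.9, 1.0]
opening: 0.0
```

The force rose to 7 N and motion stalled, so the blank is at the stop. I'll back off, lift and look.

Call:
carry_out([
  [0, 0.1, 0, 0, 0, 0, 0],
  [0, 0.3, 0, 0, 0, 0, 0],
  [0, 0.8, 0, 0, 0, 0, 0],
  [0, 0.8, 0.5, 0, 0, 0, 0],
  [0, 0.8, 0.8, 0, 0, 0, 0],
  [0, 0.8, 0.8, 0, 0, 0, 0],
  [0, 0.8, 0.8, 0, 0, 0, 0],
  [0, 0.8, 0.8, 0, 0, 0, 0],
  [0, 0.8, 0.8, 0, 0, 0, 0],
  [0, 0.6, 0.8, 0, 0, 0, 0],
  [0, 0.6, 0.8, 0, 0, 0, 0],
  [0, 0, 0, 0, 0, 0, 0],
])

```text
t: 16.7
tool_pos: [0.5692, 0.3219, 0.2262]
tool_rot: [2.258, 2.18, 0.01]
contact_force: [0.2, 0.2, -0.4]
opening: -0.0003
```

Run:
```python
from fit import *
st()
t=shot('top','top8.png'); f=t['frame'][165:255,265:405]; cv2.imwrite('pics/t8.png',cv2.resize(f,None,fx=5,fy=5,interpolation=cv2.INTER_CUBIC))
s=shot('side','side8.png'); f=s['frame'][150:300,270:420]; cv2.imwrite('pics/s8.png',cv2.resize(f,None,fx=4,fy=4,interpolation=cv2.INTER_CUBIC))
pickle.dump({'top':t,'side':s},open('p8.pkl','wb'))
```

```text
t 16.7 pos [0.5692 0.3219 0.2262] base [294.4278   3.8073 226.1749] ty [ 0.9994 -0.0351  0.0063] tz [ 0.0064  0.0022 -1.    ] F [ 0.2386  0.1914 -0.3864] op -0.0003206331963083768 q [ 0.4012  0.1187  1.5515 -0.0005  1.4647  0.4364]
```

View pics/t8.png

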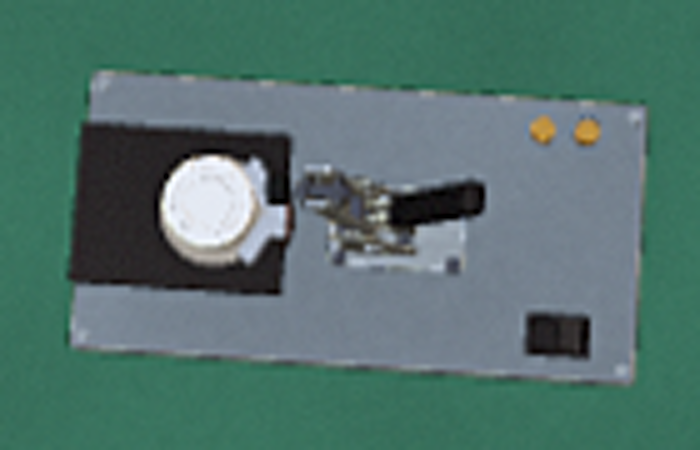

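View pics/s8.png

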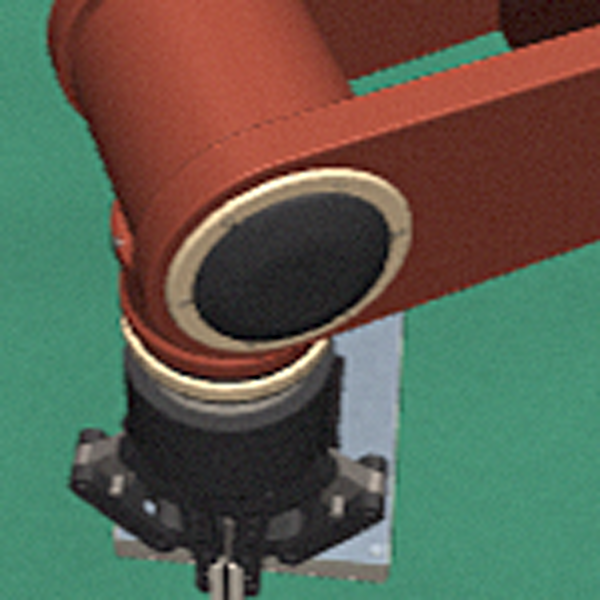

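The blank is flat and looks seated against both jaws. I'll put a number on it against the base pose from the top view only.

Run:
```python
from fit import *
p=pickle.load(open('p8.pkl','rb'))['top']; q=[0.5642,0.0273,1.538]
g=cv2.cvtColor(p['frame'],cv2.COLOR_BGR2GRAY).astype(float)
up=lambda a:cv2.resize(a,None,fx=8,fy=8,interpolation=cv2.INTER_CUBIC)
# white top-face: threshold, sub-pixel
f=up(p['frame'][180:232,285:335].astype(np.float32)); 
m=(f.min(2)>205).astype(np.uint8); m=cv2.morphologyEx(m,cv2.MORPH_OPEN,np.ones((15,15)))
c,_=cv2.findContours(m,0,2); c=max(c,key=cv2.contourArea); c=cv2.convexHull(c); e=cv2.fitEllipse(c); print(e)
uv=(np.array(e[0])+.5)/8-.5+[285,180]
print(uv,'face w px',np.array(e[1])/8)
for z in (.082,):
    w=atz(p,uv,z); d=w[:2]-q[:2]; cc,ss=np.cos(q[2]),np.sin(q[2]); print('base',cc*d[0]+ss*d[1],-ss*d[0]+cc*d[1])
w=b2w(q,(.08,0,.082))[0]; print('expected',proj(p,w))
for r in (.025,.0235): print(np.ptp([proj(p,b2w(q,(.08+r*np.cos(a),r*np.sin(a),.082))[0]) for a in np.linspace(0,6.28,60)],axis=0))
```

```text
((172.9095916748047, 202.15687561035156), (139.24658203125, 144.8203582763672), 47.82664108276367)
[306.1762 204.8321] face w px [17.4058 18.1025]
base 0.08139104795117656 -0.002054169086229221
expected [306.6322 205.612 ]
[18.3632 18.2787]
[17.2614 17.182 ]
```

The top view puts the blank at about (+1.4, −2.0) mm from the seat. That matches a disc resting on the −y jaw only, held there by friction on my finger. I'll push again lightly, then drag it towards +y to centre it.

Call:
carry_out([
  [0, -0.75, -0.7, 0, 0, 0, 0],
  [0, -0.75, -0.7, 0, 0, 0, 0],
  [0, -0.75, -0.7, 0, 0, 0, 0],
  [0, -0.75, -0.7, 0, 0, 0, 0],
  [0, -0.75, -0.7, 0, 0, 0, 0],
  [0, -0.75, -0.7, 0, 0, 0, 0],
  [0, -0.75, -0.7, 0, 0, 0, 0],
  [0, -0.75, -0.7, 0, 0, 0, 0],
  [0, 0, -0.6, 0, 0, 0, 0],
  [0, 0, 0, 0, 0, 0, 0],
])

```text
t: 17.8
tool_pos: [0.5647, 0.1687, 0.0631]
tool_rot: [-2.261, -2.175, 0.01]
contact_force: [-0.7, 0.9, 0.2]
opening: -0.0001
```

Run:
```python
from fit import *
st()
```

```text
t 17.8 pos [0.5647 0.1687 0.0631] base [141.095    3.142   63.0578] ty [ 0.9992 -0.0386 -0.0072] tz [-0.0073 -0.0012 -1.    ] F [-0.7226  0.9134  0.2185] op -0.00011081859020253243 q [0.164  0.1353 1.8209 0.     1.1928 0.2026]
```

Call:
carry_out([
  [0.08, 0, 0.12, 0, 0, 0, 0],
  [0.04, -0.2, 0, 0, 0, 0, 0],
  [0, -0.2, 0, 0, 0, 0, 0],
  [0, -0.2, 0, 0, 0, 0, 0],
  [0, -0.2, 0, 0, 0, 0, 0],
  [0, -0.1, 0, 0, 0, 0, 0],
  [0, 0, 0, 0, 0, 0, 0],
])

```text
t: 18.5
tool_pos: [0.5707, 0.147, 0.0704]
tool_rot: [2.263, 2.179, 0.0]
contact_force: [-0.0, 0.0, -0.3]
opening: 0.0002
```

Call:
carry_out([
  [0, -0.06, 0, 0, 0, 0, 0],
  [0, -0.06, 0, 0, 0, 0, 0],
  [0, -0.06, 0, 0, 0, 0, 0],
  [0, 0, 0, 0, 0, 0, 0],
])

```text
t: 18.9
tool_pos: [0.5707, 0.1428, 0.0703]
tool_rot: [2.262, 2.18, -0.0]
contact_force: [-1.1, 0.0, 0.2]
opening: -0.0002
```

Call:
carry_out([
  [0, -0.04, 0, 0, 0, 0, 0],
  [0, 0, 0, 0, 0, 0, 0],
])

```text
t: 19.1
tool_pos: [0.5707, 0.1418, 0.0703]
tool_rot: [-2.262, -2.18, 0.0]
contact_force: [0.3, 0.2, 0.3]
opening: -0.0002
```

Call:
carry_out([
  [0, -0.03, 0, 0, 0, 0, 0],
  [0, 0, 0, 0, 0, 0, 0],
])

```text
t: 19.3
tool_pos: [0.5706, 0.1416, 0.0703]
tool_rot: [-2.262, -2.179, -0.001]
contact_force: [-0.5, 2.0, 0.5]
opening: -0.0002
```

Call:
carry_out([
  [0, -0.02, 0, 0, 0, 0, 0],
  [0, 0, 0, 0, 0, 0, 0],
])

```text
t: 19.5
tool_pos: [0.5706, 0.1414, 0.0704]
tool_rot: [-2.261, -2.179, -0.001]
contact_force: [-0.6, 4.9, 0.5]
opening: 0.0002
```

Call:
carry_out([
  [-0.04, 0, 0, 0, 0, 0, 0],
  [-0.04, 0, 0, 0, 0, 0, 0],
  [0, 0, 0, 0, 0, 0, 0],
])

```text
t: 19.8
tool_pos: [0.5685, 0.1408, 0.0703]
tool_rot: [-2.262, -2.18, 0.0]
contact_force: [-1.7, 4.8, 1.3]
opening: -0.0001
```

Call:
carry_out([
  [-0.04, -0.01, 0, 0, 0, 0, 0],
  [-0.04, -0.01, 0, 0, 0, 0, 0],
  [0, 0, 0, 0, 0, 0, 0],
])

```text
t: 20.1
tool_pos: [0.5674, 0.1404, 0.0708]
tool_rot: [2.262, 2.179, 0.003]
contact_force: [0.9, 3.9, 1.9]
opening: -0.0003
```

Call:
carry_out([
  [-0.04, -0.01, 0, 0, 0, 0, 0],
  [-0.04, 0, 0, 0, 0, 0, 0],
  [0, 0, 0, 0, 0, 0, 0],
])

```text
t: 20.4
tool_pos: [0.566, 0.1405, 0.0713]
tool_rot: [2.261, 2.179, 0.006]
contact_force: [2.3, 5.8, 1.4]
opening: -0.0002
```

It receded 1.0 mm further, and a lateral resistance now builds up, so both jaws are touching. Backing off to measure again.

Call:
carry_out([
  [0, 0.1, 0, 0, 0, 0, 0],
  [0, 0.3, 0, 0, 0, 0, 0],
  [0, 0.8, 0, 0, 0, 0, 0],
  [0, 0.8, 0.5, 0, 0, 0, 0],
  [0, 0.8, 0.8, 0, 0, 0, 0],
  [0, 0.8, 0.8, 0, 0, 0, 0],
  [0, 0.8, 0.8, 0, 0, 0, 0],
  [0, 0.8, 0.8, 0, 0, 0, 0],
  [0, 0.8, 0.8, 0, 0, 0, 0],
  [0, 0.6, 0.8, 0, 0, 0, 0],
  [0, 0.6, 0.8, 0, 0, 0, 0],
  [0, 0, 0, 0, 0, 0, 0],
])

```text
t: 21.6
tool_pos: [0.566, 0.3216, 0.2263]
tool_rot: [2.258, 2.18, 0.008]
contact_force: [-0.3, 0.1, -0.2]
opening: 0.0001
```

```bash
cat > meas.py <<'E'
from fit import *
q=[0.5642,0.0273,1.538]
def meas(p):
    f=cv2.resize(p['frame'][180:232,285:335].astype(np.float32),None,fx=8,fy=8,interpolation=cv2.INTER_CUBIC)
    for th in (190,205,220):
        m=(f.min(2)>th).astype(np.uint8); m=cv2.morphologyEx(m,cv2.MORPH_OPEN,np.ones((15,15)))
        c,_=cv2.findContours(m,0,2); c=cv2.convexHull(max(c,key=cv2.contourArea)); e=cv2.fitEllipse(c)
        uv=(np.array(e[0])+.5)/8-.5+[285,180]
        w=atz(p,uv,.082); d=w[:2]-q[:2]; cc,ss=np.cos(q[2]),np.sin(q[2]); print(th,np.array(e[1])/8,'base',cc*d[0]+ss*d[1],-ss*d[0]+cc*d[1])
E
python3 - <<'E'
from meas import *
st()
t=shot('top','top9.png'); f=t['frame'][175:235,275:345]; cv2.imwrite('pics/t9.png',cv2.resize(f,None,fx=10,fy=10,interpolation=cv2.INTER_CUBIC))
meas(pickle.load(open('p8.pkl','rb'))['top']); meas(t)
E
```

```text
t 21.6 pos [0.566  0.3216 0.2263] base [294.0398   6.998  226.279 ] ty [ 0.9994 -0.0352  0.0056] tz [ 0.0057  0.0015 -1.    ] F [-0.2655  0.0939 -0.2188] op 0.00011738453247827668 q [ 0.4029  0.1125  1.558  -0.0009  1.4653  0.4381]
190 [17.534  18.6737] base 0.08133141173929033 -0.0019714497244169822
205 [17.4058 18.1025] base 0.08139104795117656 -0.002054169086229221
220 [17.1804 17.54  ] base 0.08144167458932657 -0.002182872348630513
190 [17.8139 18.6072] base 0.08070429532503375 0.0002585912317569824
205 [17.5612 18.066 ] base 0.08074084646347376 0.00027059787569884116
220 [17.1925 17.5477] base 0.08063916959606778 0.0002279678800032824
```

View pics/t9.png

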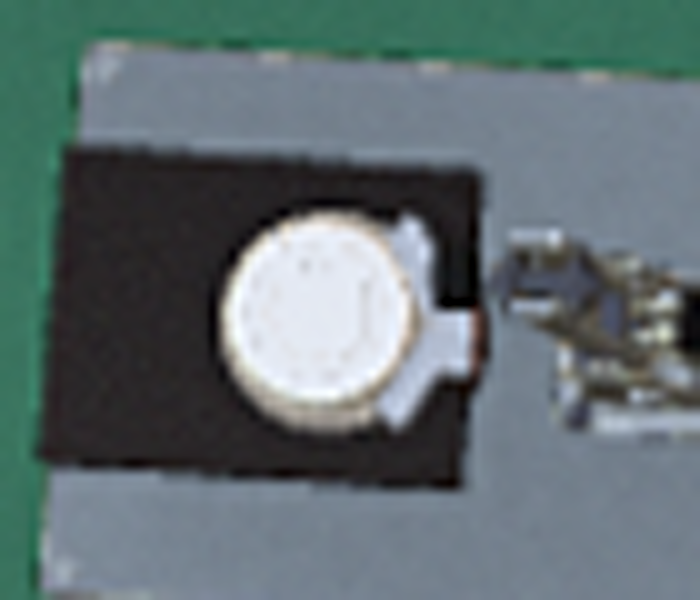

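The blank is now home, measured at (+0.7, +0.25) mm from the seat, touching both jaws. Next I'll move above the gap between the bar and the handle.

Call:
carry_out([
  [0, -0.5, 0.6, 0, 0, 0, 0],
  [0, -1, 0.6, 0, 0, 0, 0],
  [0, -1, 0.6, 0, 0, 0, 0],
  [-0.02, -1, 0.2, 0, 0, 0, 0],
  [-0.02, -1, 0, 0, 0, 0, 0],
  [-0.02, -1, 0, 0, 0, 0, 0],
  [-0.02, -1, 0, 0, 0, 0, 0],
  [-0.02, -1, 0, 0, 0, 0, 0],
  [0, -1, 0, 0, 0, 0, 0],
  [0, -1, 0, 0, 0, 0, 0],
  [0, -1, 0, 0, 0, 0, 0],
  [0, -1, 0, 0, 0, 0, 0],
])

```text
t: 22.85
tool_pos: [0.5609, 0.0297, 0.2719]
tool_rot: [-2.263, -2.177, 0.003]
contact_force: [0.3, -0.5, 0.1]
opening: -0.0001
```

Call:
carry_out([
  [0, -0.7, 0, 0, 0, 0, 0],
  [0, -0.3, 0, 0, 0, 0, 0],
  [0, 0, 0, 0, 0, 0, 0],
  [0, 0, 0, 0, 0, 0, 0],
])

```text
t: 23.25
tool_pos: [0.5618, 0.0073, 0.2725]
tool_rot: [-2.262, -2.179, 0.001]
contact_force: [0.3, 0.3, 0.9]
opening: 0.0001
```

Run:
```python
from fit import *
st()
p=shot('side','side10.png'); f=p['frame'][80:280,260:440]; cv2.imwrite('pics/s10.png',cv2.resize(f,None,fx=3,fy=3,interpolation=cv2.INTER_CUBIC))
p=shot('top','top10.png'); f=p['frame'][165:255,265:405]; cv2.imwrite('pics/t10.png',cv2.resize(f,None,fx=5,fy=5,interpolation=cv2.INTER_CUBIC))
```

```text
t 23.25 pos [0.5618 0.0073 0.2725] base [-20.2401   0.5178 272.4658] ty [ 0.9993 -0.0375 -0.0008] tz [-0.0008  0.0003 -1.    ] F [0.259  0.3348 0.9   ] op 0.0001369078200698596 q [-0.1195 -0.1186  1.712   0.0002  1.549  -0.082 ]
```

View pics/s10.png

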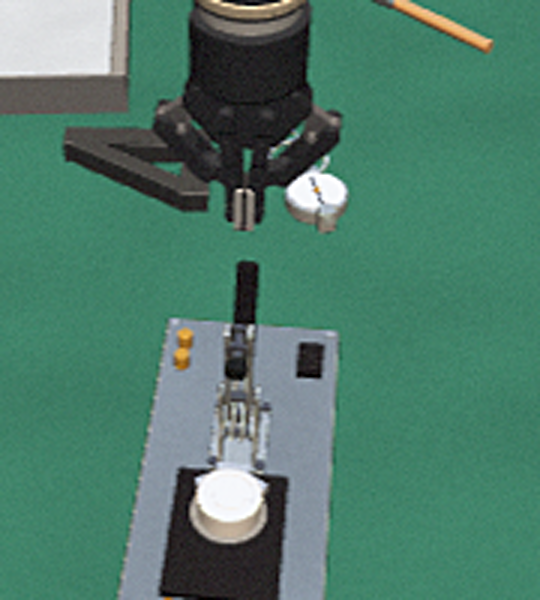

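View pics/t10.png

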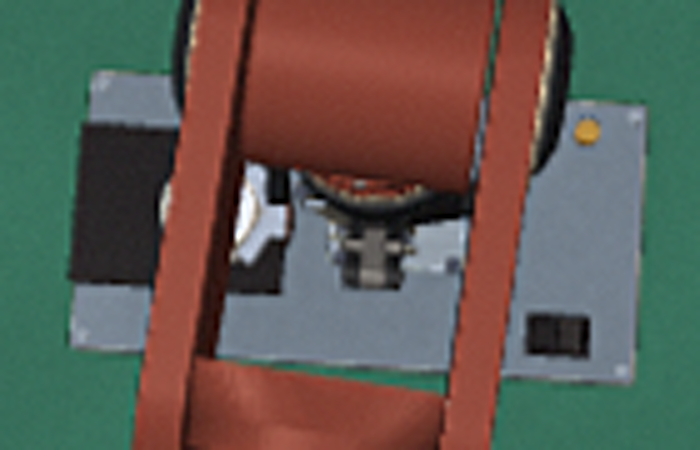

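The fingers are in line with the handle. I'll descend into the gap.

Call:
carry_out([
  [0, 0, -0.5, 0, 0, 0, 0],
  [0, 0, -0.5, 0, 0, 0, 0],
  [0, 0, -0.5, 0, 0, 0, 0],
  [0, 0, -0.5, 0, 0, 0, 0],
  [0, 0, -0.5, 0, 0, 0, 0],
  [0, 0, -0.3, 0, 0, 0, 0],
  [0, 0, 0, 0, 0, 0, 0],
])

```text
t: 24.05
tool_pos: [0.5613, 0.0075, 0.2008]
tool_rot: [-2.26, -2.178, 0.003]
contact_force: [-0.1, -0.3, -0.3]
opening: -0.0
```

Call:
carry_out([
  [0, 0, -0.3, 0, 0, 0, 0],
  [0, 0, -0.3, 0, 0, 0, 0],
  [0, 0, -0.3, 0, 0, 0, 0],
  [0, 0, -0.15, 0, 0, 0, 0],
  [0, 0, 0, 0, 0, 0, 0],
])

```text
t: 24.55
tool_pos: [0.5617, 0.0074, 0.1756]
tool_rot: [-2.261, -2.179, 0.002]
contact_force: [0.7, 0.1, 0.3]
opening: 0.0005
```

Run:
```python
from fit import *
st()
p=shot('side','side11.png'); f=p['frame'][80:280,260:440]; cv2.imwrite('pics/s11.png',cv2.resize(f,None,fx=3,fy=3,interpolation=cv2.INTER_CUBIC))
```

```text
t 24.55 pos [0.5617 0.0074 0.1756] base [-20.1227   0.6343 175.5506] ty [ 0.9993 -0.037  -0.0016] tz [-0.0016  0.0002 -1.    ] F [0.7014 0.0544 0.3193] op 0.0005164871381407297 q [-0.1192 -0.0558  1.8158  0.      1.3832 -0.0822]
```

View pics/s11.png

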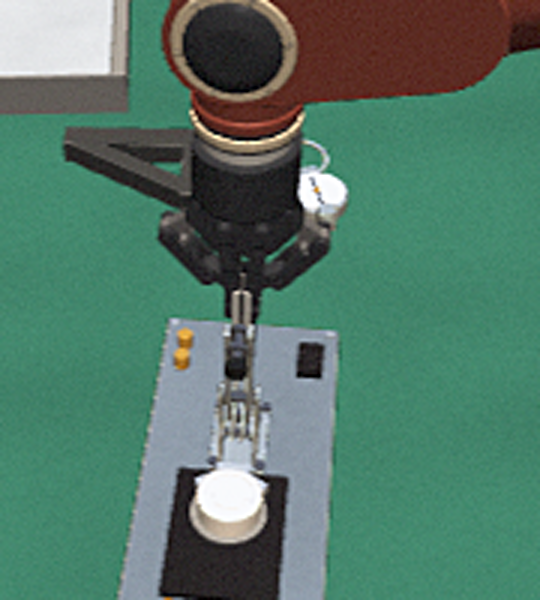

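Run:
```python
import numpy as np
prev=None
for d in np.arange(0,1.081,0.06):
    a=np.radians(98.6)+d; C=np.array([-26+127.3*np.cos(a)+9,48+127.3*np.sin(a)])
    s='' if prev is None else np.round((C-prev)/25/3,3)
    print(round(d,2),C.round(1),'per row of 3 (bx,z):',s); prev=C
```

```text
0.0 [-36.  173.9] per row of 3 (bx,z): 
0.06 [-43.5 172.5] per row of 3 (bx,z): [-0.1   -0.018]
0.12 [-51.  170.7] per row of 3 (bx,z): [-0.099 -0.024]
0.18 [-58.3 168.4] per row of 3 (bx,z): [-0.097 -0.03 ]
0.24 [-65.4 165.7] per row of 3 (bx,z): [-0.095 -0.036]
0.3 [-72.4 162.6] per row of 3 (bx,z): [-0.093 -0.042]
0.36 [-79.2 159.1] per row of 3 (bx,z): [-0.09  -0.047]
0.42 [-85.7 155.2] per row of 3 (bx,z): [-0.087 -0.052]
0.48 [-92.  150.9] per row of 3 (bx,z): [-0.084 -0.058]
0.54 [-98.  146.2] per row of 3 (bx,z): [-0.08  -0.062]
0.6 [-103.8  141.1] per row of 3 (bx,z): [-0.077 -0.067]
0.66 [-109.2  135.8] per row of 3 (bx,z): [-0.072 -0.072]
0.72 [-114.3  130.1] per row of 3 (bx,z): [-0.068 -0.076]
0.78 [-119.1  124.1] per row of 3 (bx,z): [-0.063 -0.08 ]
0.84 [-123.4  117.8] per row of 3 (bx,z): [-0.058 -0.083]
0.9 [-127.4  111.3] per row of 3 (bx,z): [-0.053 -0.087]
0.96 [-131.   104.6] per row of 3 (bx,z): [-0.048 -0.09 ]
1.02 [-134.2   97.7] per row of 3 (bx,z): [-0.043 -0.093]
1.08 [-137.    90.5] per row of 3 (bx,z): [-0.037 -0.095]
```

Call:
carry_out([
  [0, -0.12, 0, 0, 0, 0, 0],
  [0, -0.12, 0, 0, 0, 0, 0],
  [0, -0.12, 0, 0, 0, 0, 0],
  [0, -0.12, 0, 0, 0, 0, 0],
  [0, 0, 0, 0, 0, 0, 0],
])

```text
t: 25.1
tool_pos: [0.5623, -0.0051, 0.1767]
tool_rot: [2.263, 2.179, 0.0]
contact_force: [0.4, -0.1, -0.4]
opening: -0.0004
```

Call:
carry_out([
  [0, -0.1, -0.02, 0, 0, 0, 0],
  [-0.01, -0.1, -0.02, 0, 0, 0, 0],
  [0, -0.1, -0.02, 0, 0, 0, 0],
  [0, -0.1, -0.02, 0, 0, 0, 0],
  [0, 0, 0, 0, 0, 0, 0],
])

```text
t: 25.6
tool_pos: [0.5619, -0.0149, 0.1745]
tool_rot: [-2.262, -2.18, 0.0]
contact_force: [-0.4, 0.6, -0.7]
opening: -0.0002
```

Run:
```python
from fit import *
st()
```

```text
t 25.6 pos [ 0.5619 -0.0149  0.1745] base [-42.4487  -0.3377 174.4836] ty [ 0.9993 -0.0373 -0.0002] tz [-0.0002 -0.0001 -1.    ] F [-0.414   0.58   -0.6919] op -0.00018431886584490746 q [-0.1588 -0.0549  1.8168 -0.0001  1.3799 -0.1215]
```

Call:
carry_out([
  [-0.005, -0.1, -0.03, 0, 0, 0, 0],
  [-0.005, -0.1, -0.03, 0, 0, 0, 0],
  [0, -0.1, -0.03, 0, 0, 0, 0],
  [-0.005, -0.1, -0.035, 0, 0, 0, 0],
  [-0.005, -0.1, -0.035, 0, 0, 0, 0],
  [0, -0.1, -0.035, 0, 0, 0, 0],
  [0, 0, 0, 0, 0, 0, 0],
])

```text
t: 26.3
tool_pos: [0.5613, -0.03, 0.1694]
tool_rot: [-2.263, -2.179, 0.001]
contact_force: [0.1, -0.6, 0.2]
opening: 0.0001
```

Call:
carry_out([
  [-0.005, -0.095, -0.035, 0, 0, 0, 0],
  [-0.005, -0.095, -0.035, 0, 0, 0, 0],
  [0, -0.095, -0.04, 0, 0, 0, 0],
  [-0.005, -0.095, -0.04, 0, 0, 0, 0],
  [0, -0.093, -0.042, 0, 0, 0, 0],
  [0, -0.093, -0.042, 0, 0, 0, 0],
  [0, 0, 0, 0, 0, 0, 0],
])

```text
t: 27.0
tool_pos: [0.5609, -0.0442, 0.1635]
tool_rot: [-2.263, -2.179, 0.001]
contact_force: [-0.1, 0.5, -0.4]
opening: -0.0
```

Run:
```python
from fit import *
st()
p=shot('side','side12.png'); f=p['frame'][80:280,260:440]; cv2.imwrite('pics/s12.png',cv2.resize(f,None,fx=3,fy=3,interpolation=cv2.INTER_CUBIC))
```

```text
t 27.0 pos [ 0.5609 -0.0442  0.1635] base [-71.7181  -0.3951 163.4727] ty [ 0.9993 -0.0374 -0.0003] tz [-0.0003 -0.0002 -1.    ] F [-0.0929  0.482  -0.3598] op -7.818045917051545e-06 q [-0.2107 -0.0436  1.8249 -0.0002  1.3606 -0.1732]
```

View pics/s12.png

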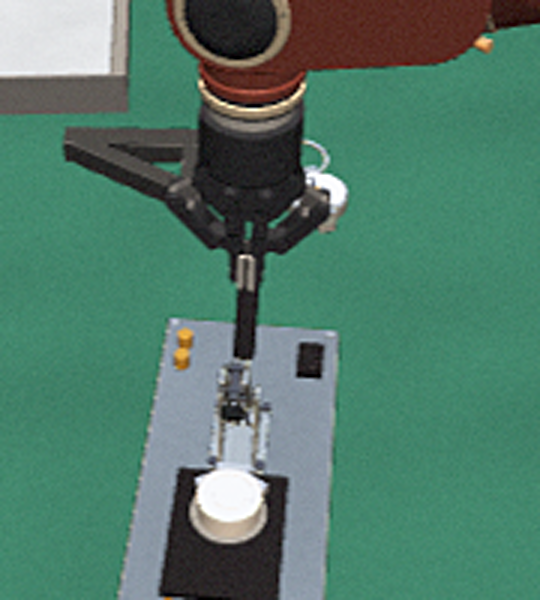

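The handle follows and the bar is swinging. Continuing along the arc.

Call:
carry_out([
  [-0.005, -0.09, -0.047, 0, 0, 0, 0],
  [-0.005, -0.09, -0.047, 0, 0, 0, 0],
  [0, -0.09, -0.047, 0, 0, 0, 0],
  [-0.005, -0.087, -0.052, 0, 0, 0, 0],
  [-0.005, -0.087, -0.052, 0, 0, 0, 0],
  [0, -0.087, -0.052, 0, 0, 0, 0],
  [-0.005, -0.084, -0.058, 0, 0, 0, 0],
  [0, -0.084, -0.058, 0, 0, 0, 0],
  [-0.005, -0.084, -0.058, 0, 0, 0, 0],
  [0, 0, 0, 0, 0, 0, 0],
])

```text
t: 28.05
tool_pos: [0.5602, -0.0636, 0.1517]
tool_rot: [-2.262, -2.179, 0.0]
contact_force: [0.7, 0.5, 0.0]
opening: -0.0002
```

Call:
carry_out([
  [-0.005, -0.08, -0.062, 0, 0, 0, 0],
  [0, -0.08, -0.062, 0, 0, 0, 0],
  [-0.005, -0.08, -0.062, 0, 0, 0, 0],
  [0, -0.077, -0.067, 0, 0, 0, 0],
  [-0.005, -0.077, -0.067, 0, 0, 0, 0],
  [0, -0.077, -0.067, 0, 0, 0, 0],
  [-0.005, -0.072, -0.072, 0, 0, 0, 0],
  [0, -0.072, -0.072, 0, 0, 0, 0],
  [0, -0.072, -0.072, 0, 0, 0, 0],
  [0, 0, 0, 0, 0, 0, 0],
])

```text
t: 29.05
tool_pos: [0.5596, -0.0807, 0.1365]
tool_rot: [-2.262, -2.179, 0.0]
contact_force: [0.1, 0.2, 1.0]
opening: 0.0
```

Run:
```python
from fit import *
st()
p=shot('side','side13.png'); f=p['frame'][80:280,260:440]; cv2.imwrite('pics/s13.png',cv2.resize(f,None,fx=3,fy=3,interpolation=cv2.INTER_CUBIC))
```

```text
t 29.05 pos [ 0.5596 -0.0807  0.1365] base [-108.2492   -0.3383  136.4647] ty [ 0.9993 -0.0373 -0.0005] tz [-0.0005  0.0002 -1.    ] F [0.0577 0.2188 1.009 ] op 2.983309111302333e-05 q [-0.2748 -0.0106  1.8398  0.0001  1.3128 -0.2375]
```

View pics/s13.png

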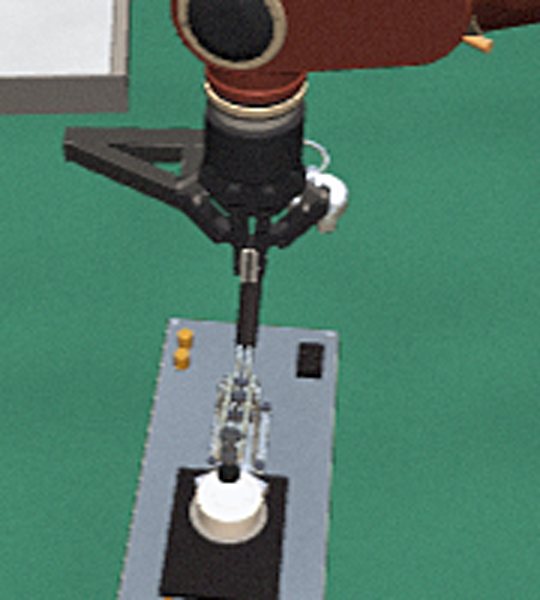

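Call:
carry_out([
  [-0.005, -0.068, -0.076, 0, 0, 0, 0],
  [0, -0.068, -0.076, 0, 0, 0, 0],
  [0, -0.068, -0.076, 0, 0, 0, 0],
  [-0.005, -0.063, -0.08, 0, 0, 0, 0],
  [0, -0.063, -0.08, 0, 0, 0, 0],
  [0, -0.063, -0.08, 0, 0, 0, 0],
  [0, 0, 0, 0, 0, 0, 0],
])

```text
t: 29.8
tool_pos: [0.5594, -0.0905, 0.1248]
tool_rot: [-2.262, -2.179, 0.0]
contact_force: [0.9, -0.2, -0.4]
opening: -0.0
```

Call:
carry_out([
  [-0.005, -0.058, -0.083, 0, 0, 0, 0],
  [0, -0.058, -0.083, 0, 0, 0, 0],
  [0, -0.058, -0.083, 0, 0, 0, 0],
  [0, 0, 0, 0, 0, 0, 0],
])

```text
t: 30.2
tool_pos: [0.5593, -0.0948, 0.1186]
tool_rot: [-2.262, -2.179, 0.0]
contact_force: [0.2, 0.2, -0.3]
opening: 0.0001
```

Call:
carry_out([
  [-0.005, -0.045, -0.07, 0, 0, 0, 0],
  [0, -0.04, -0.07, 0, 0, 0, 0],
  [0, 0, 0, 0, 0, 0, 0],
])

```text
t: 30.5
tool_pos: [0.5594, -0.0969, 0.1156]
tool_rot: [-2.262, -2.18, -0.0]
contact_force: [0.3, 0.8, 1.2]
opening: -0.0
```

Call:
carry_out([
  [0, -0.03, -0.05, 0, 0, 0, 0],
  [0, -0.03, -0.05, 0, 0, 0, 0],
  [0, 0, 0, 0, 0, 0, 0],
])

```text
t: 30.8
tool_pos: [0.5594, -0.0982, 0.1134]
tool_rot: [-2.262, -2.18, -0.001]
contact_force: [-2.4, 2.5, 4.1]
opening: 0.0005
```

Call:
carry_out([
  [0, -0.025, -0.05, 0, 0, 0, 0],
  [0, -0.025, -0.05, 0, 0, 0, 0],
  [0, 0, 0, 0, 0, 0, 0],
])

```text
t: 31.1
tool_pos: [0.5594, -0.0994, 0.1113]
tool_rot: [-2.262, -2.18, -0.0]
contact_force: [-3.5, 1.9, 7.0]
opening: 0.0002
```

Call:
carry_out([
  [0, -0.025, -0.05, 0, 0, 0, 0],
  [0, -0.025, -0.05, 0, 0, 0, 0],
  [0, 0, 0, 0, 0, 0, 0],
])

```text
t: 31.4
tool_pos: [0.5594, -0.1007, 0.1091]
tool_rot: [-2.262, -2.18, -0.0]
contact_force: [-4.3, 2.7, 8.0]
opening: -0.0003
```

Call:
carry_out([
  [-0.02, -0.02, -0.04, 0, 0, 0, 0],
  [0, -0.02, -0.04, 0, 0, 0, 0],
  [0, 0, 0, 0, 0, 0, 0],
])

```text
t: 31.7
tool_pos: [0.5593, -0.1016, 0.1074]
tool_rot: [2.262, 2.18, 0.002]
contact_force: [-3.0, 3.1, 8.4]
opening: -0.0002
```

Call:
carry_out([
  [-0.01, -0.02, -0.04, 0, 0, 0, 0],
  [0, -0.02, -0.04, 0, 0, 0, 0],
  [0, 0, 0, 0, 0, 0, 0],
])

```text
t: 32.0
tool_pos: [0.5592, -0.1026, 0.1055]
tool_rot: [2.262, 2.18, 0.002]
contact_force: [-3.2, 3.1, 8.2]
opening: 0.0001
```

Call:
carry_out([
  [-0.01, -0.02, -0.04, 0, 0, 0, 0],
  [0, -0.02, -0.04, 0, 0, 0, 0],
  [0, 0, 0, 0, 0, 0, 0],
])

```text
t: 32.3
tool_pos: [0.5592, -0.1037, 0.1034]
tool_rot: [2.261, 2.179, 0.002]
contact_force: [-2.0, 2.8, 7.6]
opening: 0.0
```

Call:
carry_out([
  [-0.01, -0.02, -0.04, 0, 0, 0, 0],
  [0, -0.02, -0.04, 0, 0, 0, 0],
  [0, 0, 0, 0, 0, 0, 0],
])

```text
t: 32.6
tool_pos: [0.559, -0.1049, 0.1011]
tool_rot: [2.261, 2.179, 0.003]
contact_force: [-0.7, 1.8, 5.6]
opening: -0.0
```

Call:
carry_out([
  [-0.01, -0.02, -0.04, 0, 0, 0, 0],
  [0, -0.02, -0.04, 0, 0, 0, 0],
  [0, 0, 0, 0, 0, 0, 0],
])

```text
t: 32.9
tool_pos: [0.5588, -0.1061, 0.0986]
tool_rot: [2.26, 2.178, 0.002]
contact_force: [2.9, 0.9, 3.8]
opening: -0.0
```

Force is dropping as the dead point nears. Continuing in small steps.

Call:
carry_out([
  [0, -0.015, -0.04, 0, 0, 0, 0],
  [0, 0, 0, 0, 0, 0, 0],
])

```text
t: 33.1
tool_pos: [0.5574, -0.1065, 0.0965]
tool_rot: [-2.262, -2.18, 0.002]
contact_force: [1.6, -0.7, 1.0]
opening: 0.0004
```

Call:
carry_out([
  [0, -0.015, -0.04, 0, 0, 0, 0],
  [0, 0, 0, 0, 0, 0, 0],
])

```text
t: 33.3
tool_pos: [0.5567, -0.1065, 0.0948]
tool_rot: [-2.261, -2.178, 0.002]
contact_force: [0.2, 0.2, -0.9]
opening: -0.0
```

Call:
carry_out([
  [0, -0.015, -0.04, 0, 0, 0, 0],
  [0, 0, 0, 0, 0, 0, 0],
])

```text
t: 33.5
tool_pos: [0.5573, -0.1069, 0.0944]
tool_rot: [-2.261, -2.179, 0.001]
contact_force: [0.1, 0.7, 0.4]
opening: 0.0002
```

The force has gone to zero, so it has probably snapped over. I'll lift and look.

Call:
carry_out([
  [0, 0, 0.2, 0, 0, 0, 0],
  [0, 0, 0.6, 0, 0, 0, 0],
  [0, 0, 0.8, 0, 0, 0, 0],
  [0, 0, 0.8, 0, 0, 0, 0],
  [-0.5, 0, 0.8, 0, 0, 0, 0],
  [-0.8, 0, 0.4, 0, 0, 0, 0],
  [-0.8, 0, 0, 0, 0, 0, 0],
  [-0.8, 0, 0, 0, 0, 0, 0],
  [-0.8, 0, 0, 0, 0, 0, 0],
  [0, 0, 0, 0, 0, 0, 0],
])

```text
t: 34.5
tool_pos: [0.4644, -0.107, 0.1864]
tool_rot: [2.262, 2.178, 0.001]
contact_force: [0.5, 0.1, 0.2]
opening: 0.0001
```

Run:
```python
from fit import *
st()
q=np.load('base.npy')
s=shot('side','side14.png'); f=s['frame'][140:290,270:420]; cv2.imwrite('pics/s14.png',cv2.resize(f,None,fx=4,fy=4,interpolation=cv2.INTER_CUBIC))
t=shot('top','top14.png'); f=t['frame'][165:255,265:405]; cv2.imwrite('pics/t14.png',cv2.resize(f,None,fx=5,fy=5,interpolation=cv2.INTER_CUBIC))
pickle.dump({'top':t,'side':s},open('p14.pkl','wb'))
for th in (1.0,1.02,1.06):
    a=np.radians(98.6)+th
    # sleeve free end upper face: 25mm beyond grip along handle direction (angle 180-65+th deg)
    d=np.radians(115)+th
    g=np.array([-26+127.3*np.cos(a),48+127.3*np.sin(a)]); e=g+25*np.array([np.cos(d),np.sin(d)])
    X=b2w(q,(e[0]/1e3,0,e[1]/1e3))[0]
    print(th,e,'side',(proj(s,X)-[270,140]+.4)*4,'top',(proj(t,X)-[265,165]+.4)*5)
```

```text
t 34.5 pos [ 0.4644 -0.107   0.1864] base [-137.7842   93.9244  186.4234] ty [ 0.9993 -0.0377  0.0018] tz [ 0.0017 -0.0008 -1.    ] F [0.472  0.1199 0.2333] op 8.434461376622331e-05 q [-0.3826 -0.285   1.9982 -0.0001  1.4265 -0.345 ]
1.0 [-166.9743  103.3405] side [299.8772 101.5174] top [669.2588 230.5852]
1.02 [-168.0528  100.5101] side [299.9038 103.5321] top [670.7076 231.2539]
1.06 [-170.0391   94.7875] side [299.9335 107.7727] top [673.2524 232.5746]
```

View pics/s14.png

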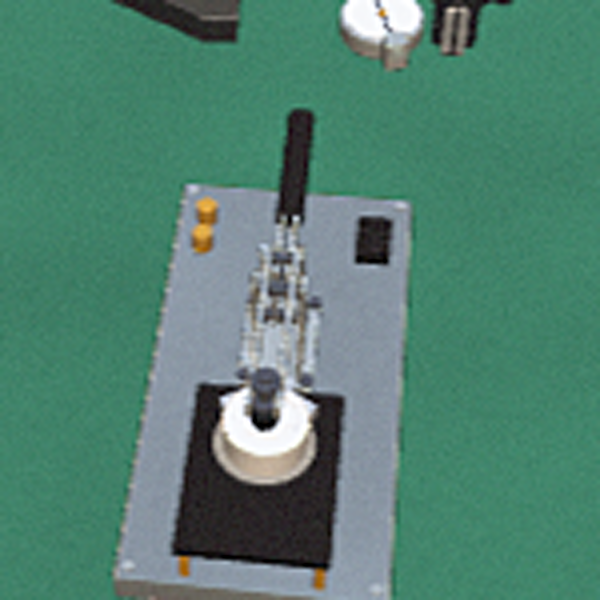

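View pics/t14.png

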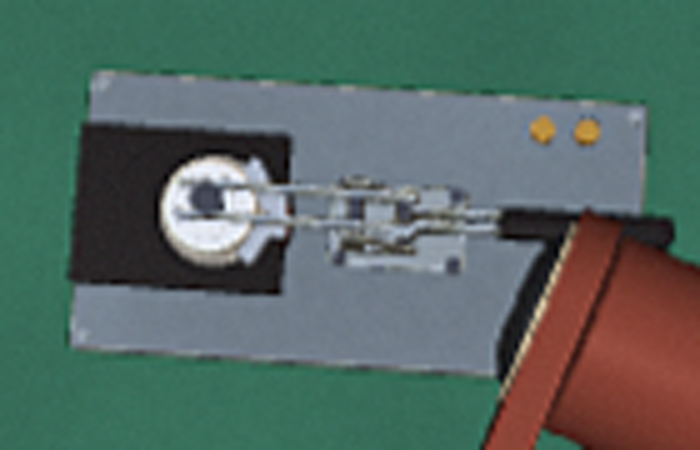

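The side view shows the bar level with the pad on the blank. The handle's end is at zoomed (300,110), and the locked position predicts (300,108). Next I'll turn the tool 90° so the knuckles stay clear of the handle, and go above the rocker.

Call:
carry_out([
  [0.1, 0.02, 0, 0, 0, 0.98, 0],
  [0.1, 0.02, 0, 0, 0, 0.98, 0],
  [0.1, 0.02, 0, 0, 0, 0.98, 0],
  [0.1, 0.02, 0, 0, 0, 0.98, 0],
  [0.1, 0.02, 0, 0, 0, 0.98, 0],
  [0.1, 0.02, 0, 0, 0, 0.98, 0],
  [0.1, 0.02, 0, 0, 0, 0.98, 0],
  [0.1, 0.02, 0, 0, 0, 0.98, 0],
])

```text
t: 35.4
tool_pos: [0.4866, -0.103, 0.1856]
tool_rot: [1.251, 2.881, 0.0]
contact_force: [1.0, 1.3, -0.7]
opening: -0.0001
```

Call:
carry_out([
  [0.1, 0.02, -0.2, 0, 0, 0.98, 0],
  [0.1, 0.02, -0.2, 0, 0, 0.98, 0],
  [0.1, 0.02, -0.2, 0, 0, 0.98, 0],
  [0.1, 0.02, -0.2, 0, 0, 0.98, 0],
  [0.1, 0.02, -0.2, 0, 0, 0.98, 0],
  [0.1, 0.02, -0.2, 0, 0, 0.98, 0],
  [0, 0, -0.2, 0, 0, 0.98, 0],
  [0, 0, -0.2, 0, 0, 0.98, 0],
  [0, 0, -0.2, 0, 0, 0, 0],
  [0, 0, 0, 0, 0, 0, 0],
  [0, 0, 0, 0, 0, 0, 0],
])

```text
t: 36.5
tool_pos: [0.5007, -0.0999, 0.1402]
tool_rot: [0.064, 3.141, 0.0]
contact_force: [1.0, 0.0, 0.5]
opening: 0.0001
```

Run:
```python
from fit import *
st()
s=shot('side','side15.png'); f=s['frame'][120:270,270:420]; cv2.imwrite('pics/s15.png',cv2.resize(f,None,fx=4,fy=4,interpolation=cv2.INTER_CUBIC))
```

```text
t 36.5 pos [ 0.5007 -0.0999  0.1402] base [-129.5167   57.936   140.1583] ty [0.0409 0.9992 0.    ] tz [ 0.0001  0.     -1.    ] F [0.9805 0.0462 0.4838] op 9.042440809159574e-05 q [-0.3429 -0.15    1.9643  0.      1.3272 -1.8727]
```

View pics/s15.png

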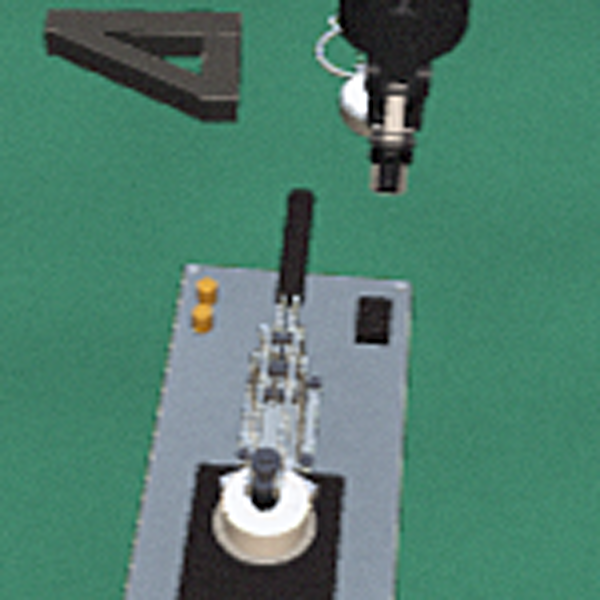

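The tool is above the rocker and beside the handle. Descending.

Call:
carry_out([
  [0, 0, -0.5, 0, 0, 0, 0],
  [0, 0, -0.5, 0, 0, 0, 0],
  [0, 0, -0.5, 0, 0, 0, 0],
  [0, 0, -0.5, 0, 0, 0, 0],
  [0, 0, -0.5, 0, 0, 0, 0],
  [0, 0, -0.4, 0, 0, 0, 0],
  [0, 0, -0.4, 0, 0, 0, 0],
  [0, 0, -0.3, 0, 0, 0, 0],
  [0, 0, 0, 0, 0, 0, 0],
  [0, 0, 0, 0, 0, 0, 0],
])

```text
t: 37.55
tool_pos: [0.5005, -0.1, 0.0501]
tool_rot: [0.063, 3.141, -0.0]
contact_force: [-0.1, -0.0, -0.8]
opening: -0.0002
```

Run:
```python
from fit import *
st()
s=shot('side','side16.png'); f=s['frame'][120:270,270:420]; cv2.imwrite('pics/s16.png',cv2.resize(f,None,fx=4,fy=4,interpolation=cv2.INTER_CUBIC))
```

```text
t 37.55 pos [ 0.5005 -0.1     0.0501] base [-129.5919   58.1372   50.1383] ty [ 0.0398  0.9992 -0.    ] tz [ 0.0002 -0.0001 -1.    ] F [-0.1377 -0.0443 -0.7961] op -0.00022164411868675436 q [-0.3431 -0.0328  2.0206  0.      1.1536 -1.8741]
```

View pics/s16.png

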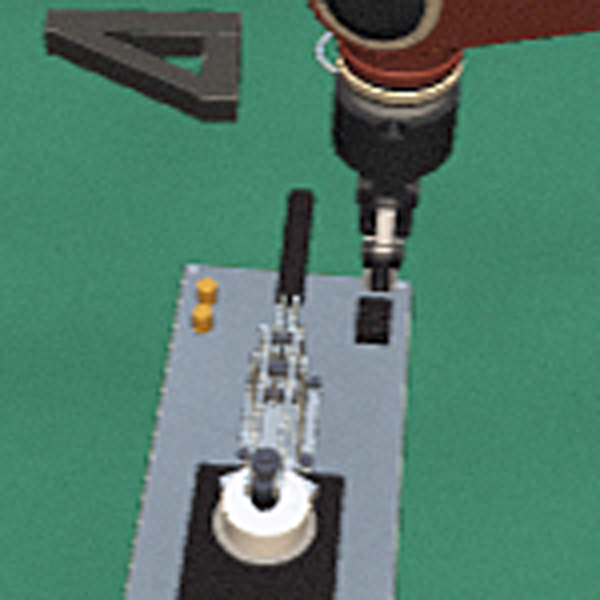

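Call:
carry_out([
  [0, 0, -0.1, 0, 0, 0, 0],
  [0, 0, -0.1, 0, 0, 0, 0],
  [0, 0, -0.1, 0, 0, 0, 0],
  [0, 0, -0.08, 0, 0, 0, 0],
  [0, 0, -0.06, 0, 0, 0, 0],
  [0, 0, 0, 0, 0, 0, 0],
])

```text
t: 38.2
tool_pos: [0.5001, -0.0998, 0.0387]
tool_rot: [-0.063, -3.14, -0.0]
contact_force: [-0.5, -0.1, -0.3]
opening: -0.0001
```

Call:
carry_out([
  [0, 0, -0.04, 0, 0, 0, 0],
  [0, 0, -0.04, 0, 0, 0, 0],
  [0, 0, 0, 0, 0, 0, 0],
])

```text
t: 38.5
tool_pos: [0.5005, -0.1001, 0.0373]
tool_rot: [0.062, 3.141, -0.001]
contact_force: [-1.0, -0.0, 0.8]
opening: -0.0001
```

Call:
carry_out([
  [0, 0, -0.04, 0, 0, 0, 0],
  [0, 0, 0, 0, 0, 0, 0],
])

```text
t: 38.7
tool_pos: [0.5005, -0.1004, 0.0364]
tool_rot: [0.062, 3.141, -0.001]
contact_force: [-1.4, -1.1, 2.7]
opening: -0.0002
```

Call:
carry_out([
  [0, 0, -0.04, 0, 0, 0, 0],
  [0, 0, -0.04, 0, 0, 0, 0],
  [0, 0, 0, 0, 0, 0, 0],
])

```text
t: 39.0
tool_pos: [0.5007, -0.1002, 0.0342]
tool_rot: [0.063, 3.14, -0.001]
contact_force: [-0.0, -2.4, 3.0]
opening: 0.0
```

Call:
carry_out([
  [0, 0, -0.04, 0, 0, 0, 0],
  [0, 0, 0, 0, 0, 0, 0],
])

```text
t: 39.2
tool_pos: [0.5007, -0.1, 0.0331]
tool_rot: [0.063, 3.14, -0.0]
contact_force: [-0.2, -0.8, 2.6]
opening: -0.0002
```

Call:
carry_out([
  [0, 0, -0.04, 0, 0, 0, 0],
  [0, 0, 0, 0, 0, 0, 0],
])

```text
t: 39.4
tool_pos: [0.5007, -0.1, 0.0329]
tool_rot: [0.062, 3.141, -0.0]
contact_force: [-1.8, -1.8, 8.3]
opening: 0.0002
```

Call:
carry_out([
  [0, 0, -0.03, 0, 0, 0, 0],
  [0, 0, 0, 0, 0, 0, 0],
])

```text
t: 39.6
tool_pos: [0.5007, -0.1, 0.0329]
tool_rot: [-0.062, -3.141, -0.0]
contact_force: [-4.2, -0.6, 13.0]
opening: -0.0005
```

There is a hard stop at 32.9 mm, where "on" should be about 33. I'll lift away and check.

Call:
carry_out([
  [0, 0, 0.1, 0, 0, 0, 0],
  [0, 0, 0.5, 0, 0, 0, 0],
  [0, 0, 0.8, 0, 0, 0, 0],
  [0, 0, 0.8, 0, 0, 0, 0],
  [0, 0, 0.8, 0, 0, 0, 0],
  [0, 0, 0.8, 0, 0, 0, 0],
  [-0.8, 0, 0.8, 0, 0, 0, 0],
  [-0.8, 0, 0.5, 0, 0, 0, 0],
  [-0.8, 0, 0, 0, 0, 0, 0],
  [-0.8, 0, 0, 0, 0, 0, 0],
  [0, 0, 0, 0, 0, 0, 0],
  [0, 0, 0, 0, 0, 0, 0],
])

```text
t: 40.8
tool_pos: [0.4204, -0.0997, 0.1588]
tool_rot: [0.063, 3.14, 0.001]
contact_force: [-0.4, -0.3, -0.0]
opening: 0.0006
```

Run:
```python
from meas import *
st()
s=shot('side','side17.png'); f=s['frame'][120:270,270:420]; cv2.imwrite('pics/s17.png',cv2.resize(f,None,fx=4,fy=4,interpolation=cv2.INTER_CUBIC))
t=shot('top','top17.png'); f=t['frame'][145:265,275:515]; cv2.imwrite('pics/t17.png',cv2.resize(f,None,fx=3.3,fy=3.3,interpolation=cv2.INTER_CUBIC))
a=cv2.imread('pics/side14.png')[185:210,350:375]; b=s['frame'][185:210,350:375]
cv2.imwrite('pics/rk.png',cv2.resize(np.hstack([a,b]),None,fx=14,fy=14,interpolation=cv2.INTER_CUBIC))
for k in ['compass','level_screw','granite_square','coil_base','blank']:
    print(k,[(np.round(np.array(a['position'])*[640,400],1),round(a['p'],2)) for a in ctrl.mark_of(s,k)[:3]])
    print('  top',[(np.round(np.array(a['position'])*[640,400],1),round(a['p'],2)) for a in ctrl.mark_of(t,k)[:3]])
```

```text
t 40.8 pos [ 0.4204 -0.0997  0.1588] base [-132.0155  138.1959  158.8327] ty [0.04   0.9992 0.0004] tz [ 0.0007  0.0003 -1.    ] F [-0.3806 -0.3334 -0.0097] op 0.0005904721414132681 q [-0.4058 -0.3856  2.1217  0.0006  1.405  -1.9367]
compass [(array([366.7, 148.7]), 0.76)]
  top [(array([346.6, 206.8]), 0.71), (array([461. , 237.8]), 0.64)]
level_screw [(array([334.9, 252.8]), 0.67), (array([374.9, 346.9]), 0.54)]
  top [(array([240.7, 239.5]), 0.58), (array([304.8, 207.8]), 0.43)]
granite_square [(array([303.7, 139.2]), 0.97)]
  top [(array([477.1, 168.2]), 0.98)]
coil_base [(array([339.2, 235.6]), 0.86), (array([341.8, 216.5]), 0.48)]
  top [(array([336.7, 211.9]), 0.88)]
blank [(array([333.6, 251.9]), 0.83), (array([256.4, 341.9]), 0.68), (array([309.3, 396.1]), 0.65)]
  top [(array([237.8, 156.5]), 0.78), (array([203.8, 195.1]), 0.59), (array([307. , 208.1]), 0.46)]
```

View pics/s17.png

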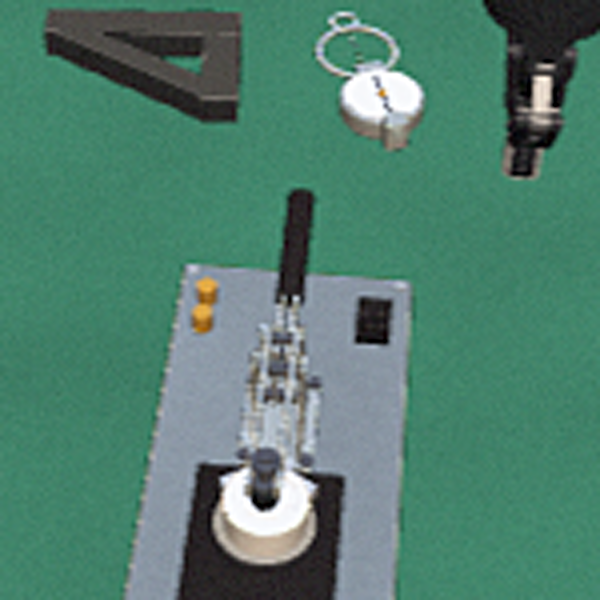

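View pics/rk.png

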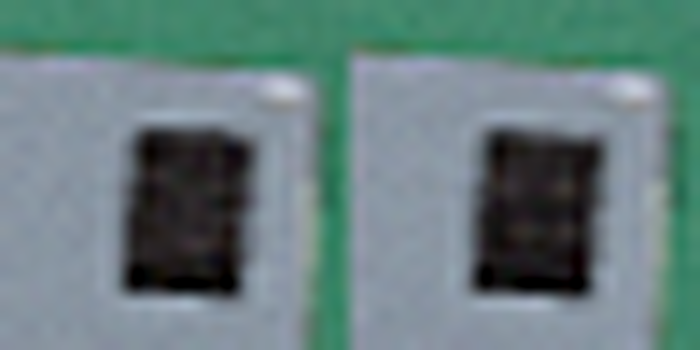

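View pics/t17.png

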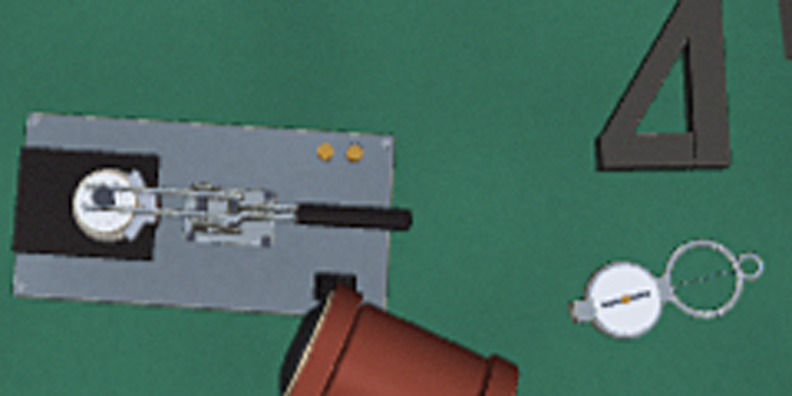

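The rocker's face has changed: the −x half is now level. The handle end in the top view is at pixel (399,211), as predicted for 1.06 rad. The bystanders are where they were and the arm is clear, so I'm handing in.

Run:
```python
from station import ctrl
print(ctrl.finish_job())
```

```text
the job is handed in; nothing more can be done
None
```

I put the 50 mm blank in the nest, slid it home into the V stop, locked the clamp on it and switched the coil on. I handed the job in at about 41 s. The hand-in gives no verdict, so this is what my own checks showed:

- **Blank:** my first push (about 7 N) left it roughly 2 mm off, resting on one jaw only. I dragged it sideways at about 6 N, and the top view then put it at (+0.7, +0.25) mm from the seat. I couldn't measure its centre again once the clamp bar covered it, but it still looks flat and in place.
- **Clamp:** the highest force I read while pushing the handle was about 9.5 N. The force fell to zero past the dead point. In both views the handle's end is where the locked position (1.06 rad) should put it, though the pictures alone can't resolve that to better than about 0.03 rad. I did not measure the pad force directly.
- **Rocker:** it reached a hard stop at 32.9 mm with about 13 N at the fingertips, where "on" should be about 33 mm. Its face looks different from before, and the half I pressed now looks level.
- **Bystanders:** the compass, leveling screw and granite square are at the same picture positions as at the start, within the detectors' few-pixel scatter. The detectors also gave a few false matches on the clamp and nest, which I ignored.
- **Robot:** at hand-in it was clear of everything and touching nothing.

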